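# Change the beaker on the stirrer for the one behind the bottles

## Task

The sample in the large beaker on the magnetic stirrer has had its turn: change it for the small beaker that waits in the rear pocket of the white bottle rack, behind the two tall bottles. First set both bottles and the large beaker aside in the grey spill tray, then stand the small beaker in the middle of the stirrer's round plate, then put the large beaker into the rear pocket, and last put each bottle back into the pocket it came from. Keep all of them upright, set them down rather than drop them, and leave the two dropper bottles and the flask where they are.

Things in the scene. Friction and masses are not known exactly. Their poses are not given: they have to be found in the camera images.
- rack: white plastic bottle rack, a block 156 (x) x 184 (y) x 22 mm high, immovable; origin at the centre of its underside, z up, front (-x) is the bottles' side. Round pockets 18 mm deep (floor at z = 4 mm, rims chamfered 2.5 mm): two front ones 78 mm across at x = -33, y = +43 and -43 mm; the rear one 66 mm across at x = +35, y = 0; two corner ones 34 mm across at x = +46, y = +66 and -66 mm
- tray: grey plastic spill tray, empty at the start, 320 (its x) x 132 (its y) mm, that does not move; flat floor 4 mm above the origin, rim 19 mm above the origin, walls 4 mm; origin at the centre of its underside, z up
- stirrer: white magnetic stirrer that does not move, 239 (its x) x 160 (its y) x 108 mm high, two knobs on its -x front; origin at the centre of its underside, z up; its round metal plate, 135 mm across, is centred at x = +14, y = 0 mm and its top is 108 mm above the origin
- bottle_green: white closed plastic bottle with a green cap, 62 mm across and 141 mm tall, about 0.25 kg; the cap is 40 mm across, from 118 to 141 mm height, and serves to lift it; origin at the centre of its underside, z up. Starts in one of the two front pockets of the rack, left or right by chance, and belongs back in that one
- bottle_blue: clear closed bottle with a blue cap, 54 mm across and 128 mm tall, about 0.2 kg; the cap is 36 mm across, from 104 to 127 mm height, and serves to lift it; origin at the centre of its underside, z up. Starts in the other front pocket of the rack and belongs back in that one (a like one stands far back by the wall: not meant)
- beaker_small: small clear beaker, 58 mm tall, wall 42 mm across outside with a flared lip 48 mm across over its top 7 mm, 0.04 kg, open at the top; origin at the centre of its underside, z up. Starts in the rear pocket of the rack
- beaker_large: large clear beaker, 70 mm tall, wall 52 mm across outside with a flared lip 58 mm across over its top 6 mm, 0.06 kg, open at the top; origin at the centre of its underside, z up. Starts on the stirrer's plate
- dropper_left: small dropper bottle with an orange cap, 28 mm across, 80 mm tall, standing loose in the rack's rear corner pocket on the +y side; leave it alone; origin at the centre of its underside
- dropper_right: the same in the corner pocket on the -y side; leave it alone
- flask: conical flask with a dark bung, 72 mm across, 101 mm tall, standing loose on the worktop behind the work; leave it alone; origin at the centre of its underside
Not all that is in view belongs to the job. What is shaped like the bottle_green but orange, pink or yellow is not meant.

How it is judged (in metres and radians):
On the way, in this order (a step that is already met when the one before it is completed fails the run):
1. both bottles and the large beaker stand upright on the floor of the tray, the small beaker still in its pocket (x of bottle_green in the frame of tray between -0.14 and 0.14 m and y of bottle_green in the frame of tray between -0.046 and 0.046 m and z of bottle_green in the frame of tray between -0.001 and 0.009 m and angle between each of bottle_green, bottle_blue, beaker_large's own z axis and vertical below 0.1 rad and x of bottle_blue in the frame of tray between -0.14 and 0.14 m and y of bottle_blue in the frame of tray between -0.046 and 0.046 m and z of bottle_blue in the frame of tray between -0.001 and 0.009 m and x of beaker_large in the frame of tray between -0.14 and 0.14 m and y of beaker_large in the frame of tray between -0.046 and 0.046 m and z of beaker_large in the frame of tray between -0.001 and 0.009 m and distance of beaker_small from where it was at the start of the episode below 0.015 m), for 0.2 s.
2. the small beaker stands in the middle of the stirrer's plate, the other three still in the tray (x of beaker_small in the frame of stirrer between -0.001 and 0.029 m and y of beaker_small in the frame of stirrer between -0.015 and 0.015 m and z of beaker_small in the frame of stirrer between 0.103 and 0.113 m and angle between each of beaker_small, bottle_green, bottle_blue, beaker_large's own z axis and vertical below 0.1 rad and x of bottle_green in the frame of tray between -0.14 and 0.14 m and y of bottle_green in the frame of tray between -0.046 and 0.046 m and z of bottle_green in the frame of tray between -0.001 and 0.009 m and x of bottle_blue in the frame of tray between -0.14 and 0.14 m and y of bottle_blue in the frame of tray between -0.046 and 0.046 m and z of bottle_blue in the frame of tray between -0.001 and 0.009 m and x of beaker_large in the frame of tray between -0.14 and 0.14 m and y of beaker_large in the frame of tray between -0.046 and 0.046 m and z of beaker_large in the frame of tray between -0.001 and 0.009 m), for 0.2 s.
3. the large beaker stands in the rear pocket, both bottles still in the tray (x of beaker_large in the frame of rack between 0.023 and 0.047 m and y of beaker_large in the frame of rack between -0.012 and 0.012 m and z of beaker_large in the frame of rack between -0.001 and 0.009 m and angle between each of beaker_large, bottle_green, bottle_blue's own z axis and vertical below 0.1 rad and x of bottle_green in the frame of tray between -0.14 and 0.14 m and y of bottle_green in the frame of tray between -0.046 and 0.046 m and z of bottle_green in the frame of tray between -0.001 and 0.009 m and x of bottle_blue in the frame of tray between -0.14 and 0.14 m and y of bottle_blue in the frame of tray between -0.046 and 0.046 m and z of bottle_blue in the frame of tray between -0.001 and 0.009 m), for 0.2 s.
At the end, for the whole second after the job is handed in: the small beaker stands upright on the stirrer's plate within 15 mm of its middle along each of the stirrer's axes, the large beaker upright on the floor of the rack's rear pocket, each bottle upright within 18 mm of where it stood at the start (so in its own pocket), all released and at rest (x of beaker_small in the frame of stirrer between -0.001 and 0.029 m and y of beaker_small in the frame of stirrer between -0.015 and 0.015 m and z of beaker_small in the frame of stirrer between 0.103 and 0.113 m and angle between each of beaker_small, beaker_large, bottle_green, bottle_blue's own z axis and vertical below 0.1 rad and x of beaker_large in the frame of rack between 0.023 and 0.047 m and y of beaker_large in the frame of rack between -0.012 and 0.012 m and z of beaker_large in the frame of rack between -0.001 and 0.009 m and distance of each of bottle_green, bottle_blue from where it was at the start of the episode below 0.018 m and linear speed of each of bottle_green, bottle_blue, beaker_small, beaker_large below 0.02 m/s); the robot touches nothing.
It fails at once if a bottle or beaker is tipped more than 30 degrees (angle between any of bottle_green, bottle_blue, beaker_small, beaker_large's own z axis and vertical above 0.52 rad).
It fails at once if a bottle or beaker is dropped (falls freely faster than 0.7 m/s, from about 25 mm) ((linear speed of bottle_green above 0.7 m/s and contact force between the fingers and bottle_green below 0.01 N) or (linear speed of bottle_blue above 0.7 m/s and contact force between the fingers and bottle_blue below 0.01 N) or (linear speed of beaker_small above 0.7 m/s and contact force between the fingers and beaker_small below 0.01 N) or (linear speed of beaker_large above 0.7 m/s and contact force between the fingers and beaker_large below 0.01 N)).
It fails at once if a dropper bottle or the flask is moved more than 20 mm (distance of any of dropper_left, dropper_right, flask from where it was at the start of the episode above 0.02 m).
It also fails if it takes over 134 s, if anything falls off the work surface, if the arm or the gripper's body presses on something with over 40 N, if the wrist force passes 120 N, or if a joint passes its speed limit or range.

## Robot

A 6-joint arm with a two-finger parallel gripper is mounted at the origin on a cart in front of the work surface, level with it; the furniture and walls round the work are solid. World frame = base frame: x ahead of the robot, y to its left, z up, the work surface at z = 0. Lengths are in m, angles in degrees, forces in N, time in s.
With the tool pointing down it reaches from about 0.4 to 0.825 m from the base axis. Payload 7 kg.
Tool frame: the origin (TCP) lies at the very end of the fingers, on their centre line; the grasp point (between the pads) lies 19 mm behind it; z points along the fingers, y is the line along which they close (so a half turn about z gives the same grasp; the last joint's range is limited). The gripper opens to 88 mm and grips with 3 to 60 N. Pads are 19 mm wide; open, the fingers measure 130 mm over their backs; the gripper's body (78 mm by 193 mm) begins 47 mm behind the grasp point.
Start: joints at [89.215, 20.546, 0.682, 0, -70.136, -16.507], TCP at [0.201, 0.644, 0.227] pointing down, gripper open.
Joint ranges: [-176.03, 176.03], [-82.01, 121.73], [-58.28, 71.71], [-173.87, 95.51], [-174.79, -0.11], [-173.66, 173.66]. Speed limits (degrees/s): [136.94, 136.94, 172.46, 180, 180, 180].

## Interface

Orientations are given as [roll, pitch, yaw] about the fixed x, y, z axes, in that order (R = Rz(yaw) Ry(pitch) Rx(roll)).
In Python, from plant import ctrl, cams, workorder gives the robot as it stands.
- The arm moves only by the tool play_rows, never from a script. Its argument "motion" is a list of rows, each an object of numbers: "x", "y", "z": the shift along the tool's x, y, z normalised to -1 to 1, where 1 is 0.025 m; "rx", "ry", "rz": the turn, a rotation vector about the tool's x, y, z normalised to -1 to 1, where 1 is 4 degrees. A call has 1 to 20 rows; each row shifts and turns the commanded pose from where the row before left it, along the tool's axes as they then stand; what a row does not reach is not made up. A row lasts 1/8 s, in which the tool goes at most 62.5 mm and 10.7 degrees, less where a joint would pass 70% of its speed; a pose out of reach is approached as far as the arm can. A call with a number of a shift or a turn outside -1 to 1 is refused whole. A call with a gripper value outside its range is refused whole. "fingers" is the opening, from -1 (shut) to 1 (fully open), set as the call begins (left out, the last holds). The fingers move at their own pace and stop on an object; the grip force is fixed at half the most. Time passes only in rows, so rows that do not move let the fingers close. It gives the time, the measured TCP pose, the force, the opening and the grip force at its end, in the units of the state.
- ctrl.get_obs(): the state, without advancing time (a new reading comes with each control period).
- cams.snapshot(name): name is "scene" or "top" or "wrist"; returns the picture (400x640x3 uint8, blue, green, red); there is no depth.
- cams.get_calibration(name): a dict with "vertical_fov" (degrees; the focal length in pixels is half the picture's height over the tangent of half this angle, whatever the lens; pixels are square), "cx", "cy" (the principal point, pixels), "k1" (the pictures are not rectified: a ray, as slopes to the right and down, at radius r is drawn at 1 + k1 r^2 times it, then the intrinsics apply), "position" and "rotation" of the camera in the world. Camera axes: x right, y up, looking along -z (the intrinsics and any distortion apply to the point x, -y, -z); pixel columns grow to the right and rows downward; lengths in m; the calibration is good to about 2 mm. A picture is of the moment at which its call begins: read the wrist's pose just before it. get_calibration takes no time and is no camera call; for the wrist camera it gives the pose at the moment of the call.
- workorder.close_job(): hands the job in; it is judged then, once.
The state is a dict: "clock": time; "joint_pos": joint angles; "qvel": joint speeds; "tau": joint torques, N m; "tool_pos": TCP position; "orientation": TCP orientation; "force": force on the tool from outside, world axes, zero at the start; "moment": the same for the moment, N m; "opening": finger opening in m; "gripper_force": force on a finger pad.
Only numpy, scipy, OpenCV 4.12 (cv2) and the standard library are available. Lean on these libraries where they do the work, as an engineer would, in place of code of your own. Each camera call takes 0.05 s, during which the arm holds its last target. There are 200 camera calls.

## Working session

There is one attempt and no reset: what is moved stays moved. The work goes in short steps, Python scripts to look and compute and a tool call to move; the robot and the scene stay as the last step left them, time stands still between calls to the robot, and variables do not carry over. Pictures are saved under pics/ and viewed, at most 14 in all, crops included, and the job is handed in when it is done.

Besides the shell and the picture viewer there is one more tool, called after ">>>" in YAML: its name, and indented under it one key for each argument. play_rows: Moves the arm, as the interface text tells. Its arguments: {"type":"object","properties":{"motion":{"type":"array"},"fingers":{"type":"number"}},"required":["motion"]}

```bash
ls; mkdir -p pics; cat > h.py <<'E'
import numpy as np, cv2
from plant import ctrl, cams, workorder
def grab(n,f=None):
    c=cams.get_calibration(n); im=cams.snapshot(n)
    if f: cv2.imwrite('pics/'+f,im)
    return im,c
def K(c):
    f=200/np.tan(np.radians(c['vertical_fov'])/2); return f
def ray(c,u,v):
    f=K(c); d=np.array([(u-c['cx'])/f,(v-c['cy'])/f]); s=d.copy()
    for _ in range(30): s=d/(1+c['k1']*(s@s))
    R=np.array(c['rotation']).reshape(3,3)
    return np.array(c['position']),R@np.array([s[0],-s[1],-1])
def onz(c,u,v,z):
    p,d=ray(c,u,v); return p+d*(z-p[2])/d[2]
def proj(c,X):
    R=np.array(c['rotation']).reshape(3,3); q=R.T@(np.array(X)-np.array(c['position']))
    s=np.array([q[0],-q[1]])/-q[2]; s=s*(1+c['k1']*(s@s)); return s*K(c)+[c['cx'],c['cy']]
E
python3 - <<'E'
from h import *
print(ctrl.get_obs())
for n in ['scene','top','wrist']:
    im,c=grab(n,n+'0.png'); print(n,c)
E
```

```text
pics
{'clock': 0.0, 'joint_pos': array([ 8.92146084e+01,  2.05895669e+01,  6.32320168e-01, -2.15976659e-02,
       -7.01356181e+01, -1.65062671e+01]), 'qvel': array([-0.05765464, -0.07069753,  0.0511778 ,  0.11203538, -0.04380166,
        0.02196596]), 'tau': array([ 8.45148634e-05, -5.82722747e+01,  2.93042600e+01,  6.99670047e+00,
        6.81356833e-03, -1.50049505e-04]), 'tool_pos': array([0.20051226, 0.64399972, 0.22562809]), 'orientation': array([ 1.79905193e+02, -6.92108087e-03, -1.72990082e+01]), 'force': array([ 0.7311044 , -0.15936909,  0.91786841]), 'moment': array([ 0.00100583, -0.00776629, -0.01166658]), 'gripper_force': 0.0, 'opening': 0.08745049875222592}
scene {'vertical_fov': 55.90210737065972, 'cx': 319.6312019645826, 'cy': 194.00789499339587, 'k1': 0.01958942685392868, 'position': array([ 0.13052902, -0.60125336,  0.77100535]), 'rotation': array([ 47.98921197,   0.93447351, -35.24913588])}
top {'vertical_fov': 56.50033204797518, 'cx': 326.6234230331712, 'cy': 199.44403415194813, 'k1': -0.07509997938757476, 'position': array([ 0.4844694 , -0.02849605,  1.14540865]), 'rotation': array([  4.58934987,   0.70703021, -90.28111667])}
wrist {'vertical_fov': 68.45092591199742, 'cx': 316.66729853244584, 'cy': 197.32293962023635, 'k1': 0.011167132069988544, 'position': array([0.27661348, 0.62090501, 0.38396644]), 'rotation': array([-1.69789694e+01, -9.60238338e-02, -1.07289668e+02])}
```

```bash
cat >> h.py <<'E'
from scipy.spatial.transform import Rotation as Ro
_g=cams.get_calibration
def cal(n):
    c=dict(_g(n)); c['rotation']=Ro.from_euler('xyz',c['rotation'],degrees=True).as_matrix(); return c
def grab(n,f=None):
    c=cal(n); im=cams.snapshot(n)
    if f: cv2.imwrite('pics/'+f,im)
    return im,c
E
python3 -c "
from h import *
for n in ['scene','top','wrist']:
    c=cal(n); print(n,c['rotation'][:,2], proj(c,[0.5,0,0]),proj(c,[.6,.2,0]))"
```

```text
scene [-0.41990679 -0.61308597  0.66918151] [307.77618887 230.99764157] [298.83169872 179.76093909]
top [-0.08007303 -0.0119074   0.99671788] [321.9250406  224.28651584] [257.46582728 192.30850801]
wrist [ 0.27924736 -0.08545588  0.95640901] [ 986.63966316 -430.50801315] [ 715.51333914 -491.55717414]
```

View pics/scene0.png

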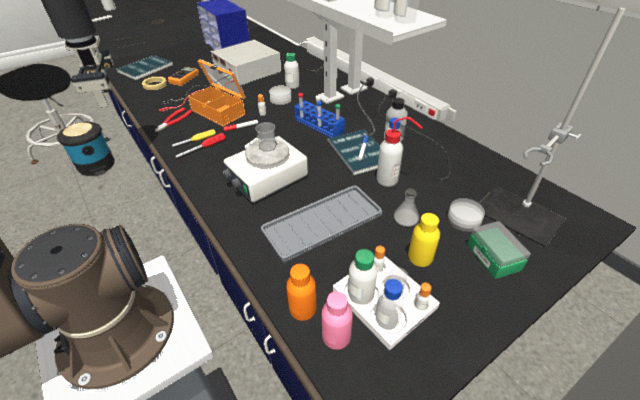

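View pics/top0.png

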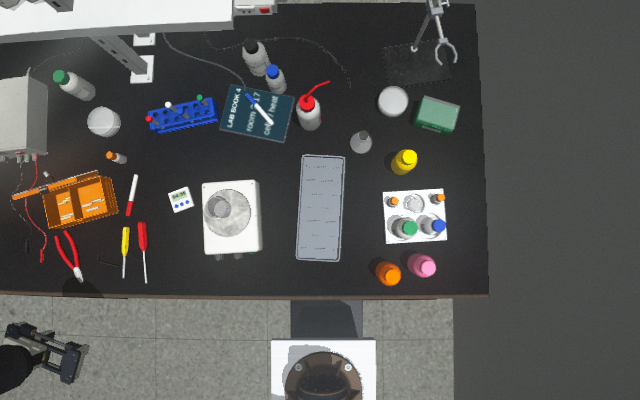

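```bash
cat > m.py <<'E'
from h import *
im=cv2.imread('pics/top0.png'); c=cal('top'); s=cv2.imread('pics/scene0.png'); cs=cal('scene')
g=cv2.cvtColor(im,cv2.COLOR_BGR2GRAY); hsv=cv2.cvtColor(im,cv2.COLOR_BGR2HSV)
def rect(roi,th,z,hi=255):
    x0,y0,x1,y1=roi; m=np.zeros_like(g); m[y0:y1,x0:x1]=cv2.inRange(g,th,hi)[y0:y1,x0:x1]
    m=cv2.morphologyEx(m,cv2.MORPH_OPEN,np.ones((3,3)))
    k=max(cv2.findContours(m,cv2.RETR_EXTERNAL,cv2.CHAIN_APPROX_NONE)[0],key=cv2.contourArea)[:,0].astype(float)
    P=np.array([onz(c,*p,z)[:2] for p in k]).astype(np.float32)
    r=cv2.minAreaRect(P); print(roi,np.round(r[0],4),np.round(r[1],4),round(r[2],2)); return r
rect((375,180,455,250),150,.022)
rect((285,145,355,270),60,.019)
rect((195,170,270,262),150,.108)
def blob(img,cc,roi,h0,h1,z):
    H=cv2.cvtColor(img,cv2.COLOR_BGR2HSV); x0,y0,x1,y1=roi
    m=np.zeros(img.shape[:2],np.uint8); m[y0:y1,x0:x1]=cv2.inRange(H,(h0,100,50),(h1,255,255))[y0:y1,x0:x1]
    k=max(cv2.findContours(m,0,2)[0],key=cv2.contourArea); x,y,w,h=cv2.boundingRect(k); M=cv2.moments(k)
    u=np.array([M['m10'],M['m01']])/M['m00']; print(roi,u,w,h,np.round(onz(cc,*u,z),4))
blob(im,c,(385,205,425,245),45,90,.14); blob(im,c,(420,205,455,245),95,130,.13)
for nm,a in [('dropR',(437,198)),('dropL',(393,202)),('yellow',(404,160)),('orange',(388,273)),('pink',(423,265)),('flask',(361,142))]: print(nm,np.round(onz(c,*a,.1),3))
print('plate/beakers',onz(c,227,212,.108),onz(c,222,207,.178),onz(c,413,203,.06))
a=cv2.resize(im[170:290,190:460],None,fx=2.9,fy=2.9,interpolation=cv2.INTER_CUBIC); cv2.imwrite('pics/crop1.png',a)
E
python3 m.py
```

```text
(375, 180, 455, 250) [ 0.5241 -0.2805] [0.1577 0.1864] 3.27
(285, 145, 355, 270) [0.5518 0.0037] [0.1387 0.3247] 86.47
(195, 170, 270, 262) [0.5214 0.2561] [0.2031 0.1562] 3.57
(385, 205, 425, 245) [409.77502945 227.36513545] 15 14 [ 0.4884 -0.2404  0.14  ]
(420, 205, 455, 245) [438.85057471 225.09482759] 14 13 [ 0.4939 -0.3226  0.13  ]
dropR [ 0.571 -0.328  0.1  ]
dropL [ 0.56  -0.203  0.1  ]
yellow [ 0.68  -0.237  0.1  ]
orange [ 0.362 -0.186  0.1  ]
pink [ 0.383 -0.284  0.1  ]
flask [ 0.733 -0.115  0.1  ]
plate/beakers [0.53402436 0.26438334 0.108     ] [0.54388619 0.25816167 0.178     ] [ 0.55973498 -0.26831531  0.06      ]
```

View pics/crop1.png

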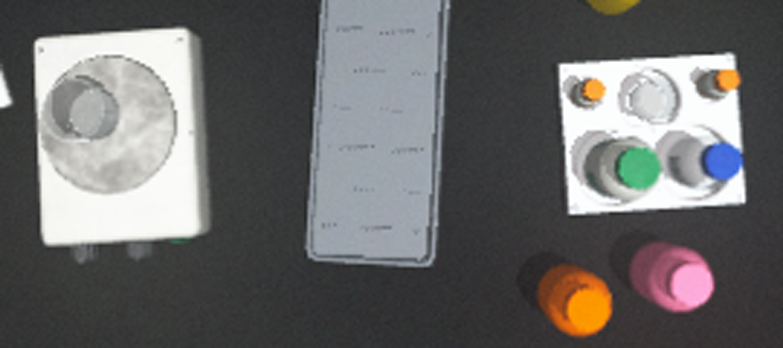

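In the top image and the enlarged crop I have the following candidates:
- **Green caps:** (410,227) in the rack's left front pocket, and (62,76), a far bottle at the back. The rack one is meant. The orange (388,273), pink (423,265) and yellow (404,160) bottles are decoys.
- **Blue caps:** (439,225) in the rack's right front pocket, and (272,75) by the wall. The rack one is meant.
- **Small beaker:** rear pocket, about (414,203).
- **Large beaker:** on the stirrer plate, about (221,207).

The measured rack size (158 x 186 mm) matches the given one, and the caps fall on its pockets. Next I move toward the stirrer and look with the wrist camera.

>>> play_rows:
  motion:
    - {"z": -0.6,"rz": -0.86}
    - {"z": -0.6,"rz": -0.86}
    - {"z": -0.6,"rz": -0.86}
    - {"z": -0.6,"rz": -0.86}
    - {"z": -0.6,"rz": -0.86}
    - {}
  fingers: 0.36

```text
$.motion[0]: bad value
```

>>> play_rows:
  motion:
    - {"x": 0.4,"y": 0.5}
    - {"x": 0.7,"y": 0.95}
    - {"x": 0.7,"y": 0.95}
    - {"x": 0.7,"y": 0.95}
    - {"x": 0.7,"y": 0.95}
    - {"x": 0.7,"y": 0.95}
    - {"x": 0.7,"y": 0.95}
    - {"x": 0.7,"y": 0.95}
    - {"x": 0.7,"y": 0.95}
    - {"x": 0.7,"y": 0.95}
    - {"x": 0.7,"y": 0.95}
    - {"x": 0.7,"y": 0.95}
    - {"x": 0.7,"y": 0.95}
    - {"x": 0.7,"y": 0.95}
    - {"x": 0.7,"y": 0.95}
    - {"x": 0.7,"y": 0.95}
    - {"x": 0.4,"y": 0.6}
    - {}
    - {}

```text
$.motion[0]: bad value
```

```bash
python3 -c "
from h import *
o=ctrl.get_obs(); print(o['clock'],o['tool_pos'],o['orientation'],o['joint_pos'],o['opening'],o['force'])
im,c=grab('wrist','w1.png'); np.save('w1.npy',c); print(c['position'],proj(c,[.535,.257,.108]))"
```

```text
0.15 [0.20055997 0.64414501 0.22584934] [ 1.79929079e+02 -8.30086987e-03 -1.72966481e+01] [ 8.92153020e+01  2.05819294e+01  6.46525630e-01 -1.29699901e-02
 -7.01349520e+01 -1.65075405e+01] 0.0875882821253963 [-0.23190159  0.09711527  0.41012694]
[0.27662674 0.62093943 0.38408813] [ 864.17211025 -653.63397692]
```

View pics/w1.png

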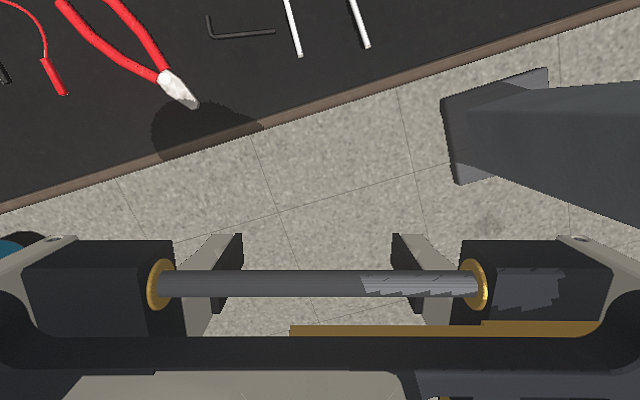

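The call was refused because every row needs all six keys. The picture shows the wrist view from the start pose: fingers along the bottom around (180–450, 270), bench above, and the visible area lies toward tool +x.

>>> play_rows:
  motion:
    - {"x": 0,"y": 0,"z": -0.6,"rx": 0,"ry": 0,"rz": -0.86}
    - {"x": 0,"y": 0,"z": -0.6,"rx": 0,"ry": 0,"rz": -0.86}
    - {"x": 0,"y": 0,"z": -0.6,"rx": 0,"ry": 0,"rz": -0.86}
    - {"x": 0,"y": 0,"z": -0.6,"rx": 0,"ry": 0,"rz": -0.86}
    - {"x": 0,"y": 0,"z": -0.6,"rx": 0,"ry": 0,"rz": -0.86}
    - {"x": 0,"y": 0,"z": 0,"rx": 0,"ry": 0,"rz": 0}
  fingers: 0.36

```text
clock: 0.95
tool_pos: [0.2007, 0.6449, 0.3026]
orientation: [-179.9, -0.0, -0.1]
force: [-1.3, 0.5, -0.3]
opening: 0.0597
gripper_force: 0.0
```

>>> play_rows:
  motion:
    - {"x": 0.6,"y": 0.9,"z": 0,"rx": 0,"ry": 0,"rz": 0}
    - {"x": 0.6,"y": 1,"z": 0,"rx": 0,"ry": 0,"rz": 0}
    - {"x": 0.6,"y": 1,"z": 0,"rx": 0,"ry": 0,"rz": 0}
    - {"x": 0.6,"y": 1,"z": 0,"rx": 0,"ry": 0,"rz": 0}
    - {"x": 0.6,"y": 1,"z": 0,"rx": 0,"ry": 0,"rz": 0}
    - {"x": 0.6,"y": 1,"z": 0,"rx": 0,"ry": 0,"rz": 0}
    - {"x": 0.6,"y": 1,"z": 0,"rx": 0,"ry": 0,"rz": 0}
    - {"x": 0.6,"y": 1,"z": 0,"rx": 0,"ry": 0,"rz": 0}
    - {"x": 0.6,"y": 1,"z": 0,"rx": 0,"ry": 0,"rz": 0}
    - {"x": 0.6,"y": 1,"z": 0,"rx": 0,"ry": 0,"rz": 0}
    - {"x": 0.6,"y": 1,"z": 0,"rx": 0,"ry": 0,"rz": 0}
    - {"x": 0.6,"y": 1,"z": 0,"rx": 0,"ry": 0,"rz": 0}
    - {"x": 0.6,"y": 1,"z": 0,"rx": 0,"ry": 0,"rz": 0}
    - {"x": 0.6,"y": 1,"z": 0,"rx": 0,"ry": 0,"rz": 0}
    - {"x": 0.6,"y": 1,"z": 0,"rx": 0,"ry": 0,"rz": 0}
    - {"x": 0.3,"y": 0.5,"z": 0,"rx": 0,"ry": 0,"rz": 0}
    - {"x": 0,"y": 0,"z": 0,"rx": 0,"ry": 0,"rz": 0}
    - {"x": 0,"y": 0,"z": 0,"rx": 0,"ry": 0,"rz": 0}

```text
clock: 3.2
tool_pos: [0.4324, 0.2592, 0.3015]
orientation: [-180.0, 0.0, -0.1]
force: [0.1, -0.3, -0.3]
opening: 0.0595
gripper_force: 0.0
```

```bash
python3 -c "
from h import *
o=ctrl.get_obs(); print(o['clock'],o['tool_pos'],o['orientation'],o['joint_pos'],o['opening'],o['force'])
im,c=grab('wrist','w2.png'); np.save('w2.npy',c); print(c['position'],proj(c,[.535,.257,.108]))"
```

```text
3.2 [0.43243614 0.25923429 0.3015388 ] [-1.79990038e+02  1.55282061e-03 -9.96697469e-02] [ 5.32951769e+01  1.77124251e+00 -1.32953254e+01 -7.44317691e-03
 -7.49263607e+01  3.66070884e+01] 0.05952369540169799 [ 0.09167441 -0.2993863  -0.27679673]
[0.51207432 0.25931945 0.45978235] [318.6128791   85.91426999]
```

View pics/w2.png

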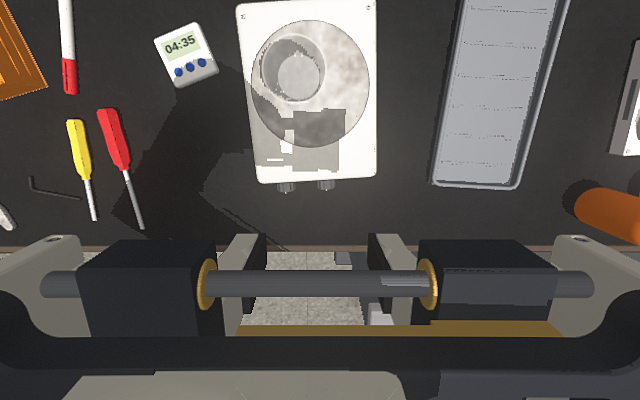

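The stirrer plate spans u 251–370, v 20–148, centre about (310,84). The large beaker's rim is near (294,68) and its base near (298,73); the tray lies at the right. An enlarged crop gives the exact rim.

```bash
python3 -c "
from h import *
im=cv2.imread('pics/w2.png'); c=np.load('w2.npy',allow_pickle=True).item()
cv2.imwrite('pics/crop2.png',cv2.resize(im[0:190,230:385],None,fx=3,fy=3,interpolation=cv2.INTER_CUBIC))
for n,p,z in [('lip',(294,68),.178),('lipL',(261,68),.178),('lipR',(327,68),.178),('lipT',(294,34),.178),('lipB',(294,102),.178),('base',(298,73),.11),('plate',(310,84),.108),('pL',(251,84),.108),('pR',(370,84),.108),('pT',(310,20),.108),('pB',(310,148),.108)]: print(n,np.round(onz(c,*p,z),4))
g=cv2.cvtColor(im,cv2.COLOR_BGR2GRAY)
m=cv2.inRange(g,90,255); m[:,:400]=0; m[:,585:]=0; m[235:]=0
k=max(cv2.findContours(m,0,1)[0],key=cv2.contourArea)[:,0].astype(float)
P=np.array([onz(c,*p,.019)[:2] for p in k if p[1]>2]).astype(np.float32); print(P.min(0),P.max(0),P[P[:,0]<.47].min(0),P[P[:,0]<.47].max(0),P[P[:,0]>.55].min(0),P[P[:,0]>.55].max(0))
"
```

```text
lip [0.5452 0.2792 0.178 ]
lipL [0.5452 0.3082 0.178 ]
lipR [0.5452 0.2501 0.178 ]
lipT [0.5719 0.2785 0.178 ]
lipB [0.5168 0.2799 0.178 ]
base [0.5482 0.2797 0.11  ]
plate [0.537  0.2666 0.108 ]
pL [0.5371 0.3325 0.108 ]
pR [0.5369 0.1996 0.108 ]
pT [0.5998 0.2661 0.108 ]
pB [0.4659 0.2672 0.108 ]
[ 0.38872713 -0.06701276] [0.6404312  0.08310813] [ 0.38872713 -0.05656538] [0.46991432 0.08310813] [ 0.55045784 -0.06701276] [0.6404312  0.07417105]
```

View pics/crop2.png

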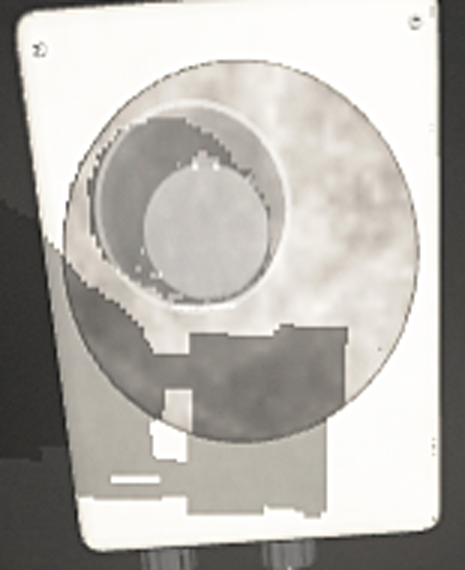

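The lip (58 mm across at z 0.178) is centred at (0.545, 0.279) and the plate (133 mm) at (0.533, 0.266), so both fit the given sizes. The tray is centred at about (0.551, 0.004), with its long axis 3.5° off x. I'll take the large beaker to the near end of the tray first.

>>> play_rows:
  motion:
    - {"x": 0.9,"y": -0.16,"z": 0.2,"rx": 0,"ry": 0,"rz": 0}
    - {"x": 0.9,"y": -0.16,"z": 0.2,"rx": 0,"ry": 0,"rz": 0}
    - {"x": 0.9,"y": -0.16,"z": 0.2,"rx": 0,"ry": 0,"rz": 0}
    - {"x": 0.9,"y": -0.16,"z": 0.2,"rx": 0,"ry": 0,"rz": 0}
    - {"x": 0.95,"y": -0.16,"z": 0.2,"rx": 0,"ry": 0,"rz": 0}
    - {"x": 0,"y": 0,"z": 0.8,"rx": 0,"ry": 0,"rz": 0}
    - {"x": 0,"y": 0,"z": 0.9,"rx": 0,"ry": 0,"rz": 0}
    - {"x": 0,"y": 0,"z": 0.9,"rx": 0,"ry": 0,"rz": 0}
    - {"x": 0,"y": 0,"z": 0.9,"rx": 0,"ry": 0,"rz": 0}
    - {"x": 0,"y": 0,"z": 0.8,"rx": 0,"ry": 0,"rz": 0}
    - {"x": 0,"y": 0,"z": 0.5,"rx": 0,"ry": 0,"rz": 0}
    - {"x": 0,"y": 0,"z": 0.3,"rx": 0,"ry": 0,"rz": 0}
    - {"x": 0,"y": 0,"z": 0,"rx": 0,"ry": 0,"rz": 0}
    - {"x": 0,"y": 0,"z": 0,"rx": 0,"ry": 0,"rz": 0}
  fingers: 1

```text
clock: 5.0
tool_pos: [0.5467, 0.2792, 0.1498]
orientation: [-180.0, -0.1, -0.1]
force: [0.6, 0.6, -0.3]
opening: 0.0876
gripper_force: 0.0
```

>>> play_rows:
  motion:
    - {"x": 0,"y": 0,"z": 0,"rx": 0,"ry": 0,"rz": 0}
    - {"x": 0,"y": 0,"z": 0,"rx": 0,"ry": 0,"rz": 0}
    - {"x": 0,"y": 0,"z": 0,"rx": 0,"ry": 0,"rz": 0}
    - {"x": 0,"y": 0,"z": 0,"rx": 0,"ry": 0,"rz": 0}
    - {"x": 0,"y": 0,"z": 0,"rx": 0,"ry": 0,"rz": 0}
    - {"x": 0,"y": 0,"z": 0,"rx": 0,"ry": 0,"rz": 0}
  fingers: -1

```text
clock: 5.75
tool_pos: [0.5464, 0.279, 0.1492]
orientation: [-180.0, -0.0, -0.1]
force: [-0.7, 1.0, 1.2]
opening: 0.0545
gripper_force: 30.0
```

```bash
python3 -c "
from h import *
im,c=grab('wrist'); s,_=grab('scene')
a=cv2.resize(s[100:220,200:350],(500,400),interpolation=cv2.INTER_CUBIC)
cv2.imwrite('pics/g1.png',np.vstack([cv2.resize(im,(480,300)),cv2.resize(a,(480,300))]))"
```

```text
(no output)
```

View pics/g1.png

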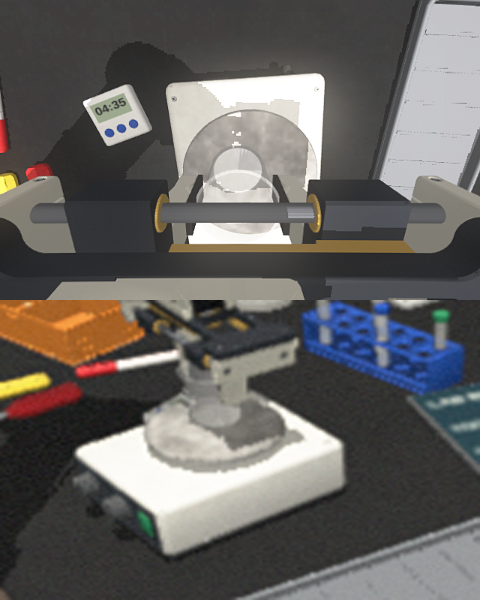

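The pads hold the large beaker (30 N) upright on the plate, between the fingers at about (232,195) in the upper picture. I now lift it and carry it to the tray.

>>> play_rows:
  motion:
    - {"x": 0,"y": 0,"z": -0.3,"rx": 0,"ry": 0,"rz": 0}
    - {"x": 0,"y": 0,"z": -0.6,"rx": 0,"ry": 0,"rz": 0}
    - {"x": 0,"y": 0,"z": -0.7,"rx": 0,"ry": 0,"rz": 0}
    - {"x": -0.3,"y": 0.7,"z": 0,"rx": 0,"ry": 0,"rz": 0}
    - {"x": -0.4,"y": 0.9,"z": 0,"rx": 0,"ry": 0,"rz": 0}
    - {"x": -0.4,"y": 1,"z": 0,"rx": 0,"ry": 0,"rz": 0}
    - {"x": -0.4,"y": 1,"z": 0,"rx": 0,"ry": 0,"rz": 0}
    - {"x": -0.4,"y": 1,"z": 0,"rx": 0,"ry": 0,"rz": 0}
    - {"x": -0.4,"y": 1,"z": 0,"rx": 0,"ry": 0,"rz": 0}
    - {"x": -0.4,"y": 1,"z": 0,"rx": 0,"ry": 0,"rz": 0}
    - {"x": -0.4,"y": 1,"z": 0,"rx": 0,"ry": 0,"rz": 0}
    - {"x": -0.4,"y": 1,"z": 0,"rx": 0,"ry": 0,"rz": 0}
    - {"x": -0.4,"y": 0.9,"z": 0,"rx": 0,"ry": 0,"rz": 0}
    - {"x": -0.3,"y": 0.7,"z": 0,"rx": 0,"ry": 0,"rz": 0}
    - {"x": -0.2,"y": 0.5,"z": 0,"rx": 0,"ry": 0,"rz": 0}
    - {"x": 0,"y": 0,"z": 0,"rx": 0,"ry": 0,"rz": 0}
    - {"x": 0,"y": 0,"z": 0,"rx": 0,"ry": 0,"rz": 0}

```text
clock: 7.98
tool_pos: [0.4363, 0.0118, 0.1891]
orientation: [-180.0, -0.0, -0.1]
force: [1.1, 0.4, -0.7]
opening: 0.0546
gripper_force: 30.0
```

>>> play_rows:
  motion:
    - {"x": 0,"y": 0,"z": 0.6,"rx": 0,"ry": 0,"rz": 0}
    - {"x": 0,"y": 0,"z": 0.9,"rx": 0,"ry": 0,"rz": 0}
    - {"x": 0,"y": 0,"z": 0.9,"rx": 0,"ry": 0,"rz": 0}
    - {"x": 0,"y": 0,"z": 0.9,"rx": 0,"ry": 0,"rz": 0}
    - {"x": 0,"y": 0,"z": 0.8,"rx": 0,"ry": 0,"rz": 0}
    - {"x": 0,"y": 0,"z": 0.6,"rx": 0,"ry": 0,"rz": 0}
    - {"x": 0,"y": 0,"z": 0.4,"rx": 0,"ry": 0,"rz": 0}
    - {"x": 0,"y": 0,"z": 0.3,"rx": 0,"ry": 0,"rz": 0}
    - {"x": 0,"y": 0,"z": 0,"rx": 0,"ry": 0,"rz": 0}
    - {"x": 0,"y": 0,"z": 0,"rx": 0,"ry": 0,"rz": 0}

```text
clock: 9.22
tool_pos: [0.4362, 0.0118, 0.0545]
orientation: [-180.0, -0.0, -0.1]
force: [0.2, -0.5, -1.6]
opening: 0.0543
gripper_force: 30.0
```

>>> play_rows:
  motion:
    - {"x": 0,"y": 0,"z": 0.14,"rx": 0,"ry": 0,"rz": 0}
    - {"x": 0,"y": 0,"z": 0.12,"rx": 0,"ry": 0,"rz": 0}
    - {"x": 0,"y": 0,"z": 0.08,"rx": 0,"ry": 0,"rz": 0}
    - {"x": 0,"y": 0,"z": 0.04,"rx": 0,"ry": 0,"rz": 0}
    - {"x": 0,"y": 0,"z": 0,"rx": 0,"ry": 0,"rz": 0}
    - {"x": 0,"y": 0,"z": 0,"rx": 0,"ry": 0,"rz": 0}

```text
clock: 9.98
tool_pos: [0.4359, 0.0116, 0.0446]
orientation: [-180.0, -0.0, -0.1]
force: [-0.5, -0.7, 0.8]
opening: 0.0542
gripper_force: 30.0
```

>>> play_rows:
  motion:
    - {"x": 0,"y": 0,"z": 0,"rx": 0,"ry": 0,"rz": 0}
    - {"x": 0,"y": 0,"z": 0,"rx": 0,"ry": 0,"rz": 0}
    - {"x": 0,"y": 0,"z": 0,"rx": 0,"ry": 0,"rz": 0}
    - {"x": 0,"y": 0,"z": -0.4,"rx": 0,"ry": 0,"rz": 0}
    - {"x": 0,"y": 0,"z": -0.8,"rx": 0,"ry": 0,"rz": 0}
    - {"x": 0,"y": 0,"z": -1,"rx": 0,"ry": 0,"rz": 0}
    - {"x": 0,"y": 0,"z": -1,"rx": 0,"ry": 0,"rz": 0}
    - {"x": 0,"y": 0,"z": -1,"rx": 0,"ry": 0,"rz": 0}
    - {"x": 0,"y": 0,"z": -1,"rx": 0,"ry": 0,"rz": 0}
    - {"x": 0,"y": 0,"z": -1,"rx": 0,"ry": 0,"rz": 0}
    - {"x": 0,"y": 0,"z": -1,"rx": 0,"ry": 0,"rz": 0}
    - {"x": 0,"y": 0,"z": -1,"rx": 0,"ry": 0,"rz": 0}
    - {"x": 0,"y": 0,"z": -0.6,"rx": 0,"ry": 0,"rz": 0}
  fingers: 1

```text
clock: 11.6
tool_pos: [0.436, 0.0116, 0.2664]
orientation: [-180.0, -0.1, -0.1]
force: [0.1, -0.1, -1.3]
opening: 0.088
gripper_force: 0.0
```

>>> play_rows:
  motion:
    - {"x": -0.05,"y": 0.9,"z": 0,"rx": 0,"ry": 0,"rz": 0}
    - {"x": -0.05,"y": 1,"z": 0,"rx": 0,"ry": 0,"rz": 0}
    - {"x": -0.05,"y": 1,"z": 0,"rx": 0,"ry": 0,"rz": 0}
    - {"x": -0.05,"y": 1,"z": 0,"rx": 0,"ry": 0,"rz": 0}
    - {"x": -0.05,"y": 1,"z": 0,"rx": 0,"ry": 0,"rz": 0}
    - {"x": -0.05,"y": 1,"z": 0,"rx": 0,"ry": 0,"rz": 0}
    - {"x": -0.05,"y": 1,"z": 0,"rx": 0,"ry": 0,"rz": 0}
    - {"x": -0.05,"y": 1,"z": 0,"rx": 0,"ry": 0,"rz": 0}
    - {"x": -0.05,"y": 1,"z": 0,"rx": 0,"ry": 0,"rz": 0}
    - {"x": -0.05,"y": 1,"z": 0,"rx": 0,"ry": 0,"rz": 0}
    - {"x": -0.05,"y": 1,"z": 0,"rx": 0,"ry": 0,"rz": 0}
    - {"x": -0.05,"y": 0.5,"z": 0,"rx": 0,"ry": 0,"rz": 0}
    - {"x": 0,"y": 0,"z": 0,"rx": 0,"ry": 0,"rz": 0}
    - {"x": 0,"y": 0,"z": 0,"rx": 0,"ry": 0,"rz": 0}
  fingers: 0.36

```text
clock: 13.35
tool_pos: [0.4203, -0.2729, 0.2645]
orientation: [-180.0, 0.0, -0.1]
force: [0.8, -0.3, -0.3]
opening: 0.0602
gripper_force: 0.0
```

```bash
python3 -c "
from h import *
o=ctrl.get_obs(); print(o['clock'],o['tool_pos'],o['orientation'],o['joint_pos'])
im,c=grab('wrist','w3.png'); np.save('w3.npy',c); print(c['position'])
for p in [(.4884,-.2404,.145),(.494,-.324,.131),(.559,-.2785,.062)]: print(proj(c,p))"
```

```text
13.35 [ 0.4203474  -0.27290677  0.26454332] [-1.79988512e+02  4.66303928e-03 -8.55852827e-02] [-1.05004565e+01  2.56824297e+00 -1.72498214e+01 -1.11139023e-02
 -7.01885990e+01  1.00418638e+02]
[ 0.49998594 -0.27283209  0.4227809 ]
[281.12632246 120.67632394]
[370.23843052 113.82356959]
[321.59991514  51.69787567]
```

View pics/w3.png

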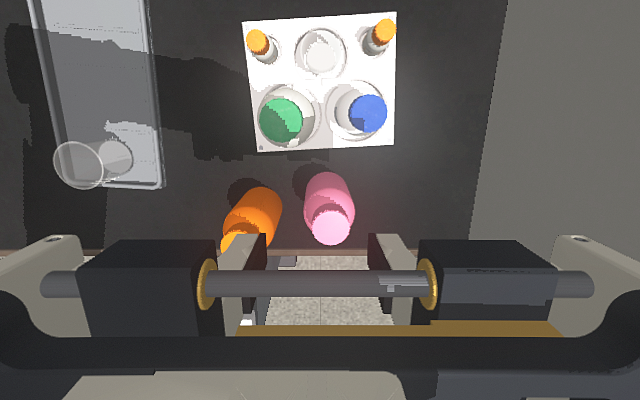

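The large beaker stands upright in the tray at left (rim about (78,163)). In the rack I see the green cap near (281,120), the blue cap (368,113) and the small beaker (320,53). The pink and orange decoys stand in front, the droppers behind.

```bash
python3 -c "
from h import *
im=cv2.imread('pics/w3.png'); c=np.load('w3.npy',allow_pickle=True).item()
H=cv2.cvtColor(im,cv2.COLOR_BGR2HSV)
def blob(roi,lo,hi,z,n):
    x0,y0,x1,y1=roi; m=np.zeros(H.shape[:2],np.uint8); m[y0:y1,x0:x1]=cv2.inRange(H,lo,hi)[y0:y1,x0:x1]
    k=max(cv2.findContours(m,0,1)[0],key=cv2.contourArea); P=np.array([onz(c,*p,z)[:2] for p in k[:,0].astype(float)],np.float32)
    q,r=cv2.minEnclosingCircle(P); print(n,np.round(q,4),'d',round(2*r,4),cv2.boundingRect(k)); 
blob((240,80,320,150),(45,80,30),(90,255,255),.145,'green')
blob((330,80,400,140),(100,80,30),(130,255,255),.131,'blue')
blob((240,20,275,60),(5,130,60),(25,255,255),.084,'dropL')
blob((365,10,400,60),(5,130,60),(25,255,255),.084,'dropR')
blob((300,170,360,250),(150,60,60),(179,255,255),.141,'pink')
blob((215,180,290,250),(5,130,60),(25,255,255),.141,'orange')
g=cv2.cvtColor(im,cv2.COLOR_BGR2GRAY); m=cv2.inRange(g,120,255); m[:,:235]=0; m[:,405:]=0; m[160:]=0
k=cv2.convexHull(max(cv2.findContours(m,0,1)[0],key=cv2.contourArea))[:,0].astype(float)
print(cv2.minAreaRect(np.array([onz(c,*p,.022)[:2] for p in k],np.float32)))
print([np.round(onz(c,u,v,.062),3) for u,v in [(320,53)]])
cv2.imwrite('pics/crop3.png',cv2.resize(im[5:160,235:405],None,fx=3.5,fy=3.5,interpolation=cv2.INTER_CUBIC))"
```

```text
green [ 0.489  -0.2401] d 0.04 (259, 98, 44, 44)
blue [ 0.4947 -0.3219] d 0.0359 (350, 94, 37, 39)
dropL [ 0.5643 -0.2115] d 0.0253 (246, 29, 23, 26)
dropR [ 0.5728 -0.3424] d 0.0262 (372, 19, 25, 27)
pink [ 0.3952 -0.2826] d 0.0912 (300, 171, 60, 78)
orange [ 0.3882 -0.2009] d 0.0874 (220, 187, 62, 63)
((0.5253491401672363, -0.27956321835517883), (0.15748563408851624, 0.18588347733020782), 3.2964606285095215)
[array([ 0.558, -0.277,  0.062])]
```

View pics/crop3.png

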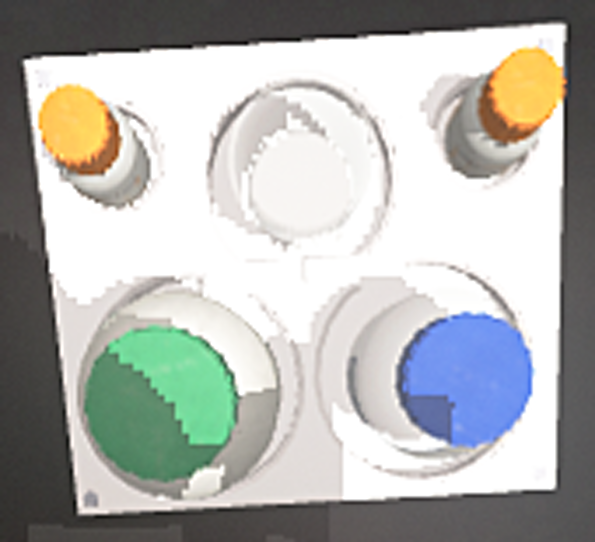

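Green cap (0.489, -0.240) with d 40 mm and blue cap (0.495, -0.322) with d 36 mm both match, and these are the home positions. The rack is centred at (0.525, -0.280), yaw 3.3°, with its rear pocket at (0.560, -0.278). Green bottle first.

>>> play_rows:
  motion:
    - {"x": 0.5,"y": -0.2,"z": 0.2,"rx": 0,"ry": 0,"rz": 0}
    - {"x": 0.6,"y": -0.3,"z": 0.2,"rx": 0,"ry": 0,"rz": 0}
    - {"x": 0.6,"y": -0.3,"z": 0.2,"rx": 0,"ry": 0,"rz": 0}
    - {"x": 0.6,"y": -0.3,"z": 0.2,"rx": 0,"ry": 0,"rz": 0}
    - {"x": 0.45,"y": -0.2,"z": 0.2,"rx": 0,"ry": 0,"rz": 0}
    - {"x": 0,"y": 0,"z": 0.6,"rx": 0,"ry": 0,"rz": 0}
    - {"x": 0,"y": 0,"z": 0.8,"rx": 0,"ry": 0,"rz": 0}
    - {"x": 0,"y": 0,"z": 0.8,"rx": 0,"ry": 0,"rz": 0}
    - {"x": 0,"y": 0,"z": 0.8,"rx": 0,"ry": 0,"rz": 0}
    - {"x": 0,"y": 0,"z": 0.8,"rx": 0,"ry": 0,"rz": 0}
    - {"x": 0,"y": 0,"z": 0.6,"rx": 0,"ry": 0,"rz": 0}
    - {"x": 0,"y": 0,"z": 0.4,"rx": 0,"ry": 0,"rz": 0}
    - {"x": 0,"y": 0,"z": 0,"rx": 0,"ry": 0,"rz": 0}
    - {"x": 0,"y": 0,"z": 0,"rx": 0,"ry": 0,"rz": 0}

```text
clock: 15.15
tool_pos: [0.4897, -0.2411, 0.1201]
orientation: [180.0, -0.1, -0.1]
force: [0.6, -0.2, -0.4]
opening: 0.0594
gripper_force: 0.0
```

>>> play_rows:
  motion:
    - {"x": 0,"y": 0,"z": 0,"rx": 0,"ry": 0,"rz": 0}
    - {"x": 0,"y": 0,"z": 0,"rx": 0,"ry": 0,"rz": 0}
    - {"x": 0,"y": 0,"z": 0,"rx": 0,"ry": 0,"rz": 0}
    - {"x": 0,"y": 0,"z": 0,"rx": 0,"ry": 0,"rz": 0}
    - {"x": 0,"y": 0,"z": 0,"rx": 0,"ry": 0,"rz": 0}
  fingers: -1

```text
clock: 15.78
tool_pos: [0.4892, -0.241, 0.1196]
orientation: [-180.0, -0.0, -0.1]
force: [0.0, 1.6, 0.4]
opening: 0.0397
gripper_force: 26.9
```

>>> play_rows:
  motion:
    - {"x": 0,"y": 0,"z": -0.3,"rx": 0,"ry": 0,"rz": 0}
    - {"x": 0,"y": 0,"z": -0.7,"rx": 0,"ry": 0,"rz": 0}
    - {"x": 0,"y": 0,"z": -1,"rx": 0,"ry": 0,"rz": 0}
    - {"x": 0,"y": 0,"z": -1,"rx": 0,"ry": 0,"rz": 0}
    - {"x": 0,"y": 0,"z": -1,"rx": 0,"ry": 0,"rz": 0}
    - {"x": 0,"y": 0,"z": -0.8,"rx": 0,"ry": 0,"rz": 0}
    - {"x": 0.3,"y": -0.6,"z": 0,"rx": 0,"ry": 0,"rz": 0}
    - {"x": 0.5,"y": -0.9,"z": 0,"rx": 0,"ry": 0,"rz": 0}
    - {"x": 0.6,"y": -1,"z": 0,"rx": 0,"ry": 0,"rz": 0}
    - {"x": 0.6,"y": -1,"z": 0,"rx": 0,"ry": 0,"rz": 0}
    - {"x": 0.6,"y": -1,"z": 0,"rx": 0,"ry": 0,"rz": 0}
    - {"x": 0.6,"y": -1,"z": 0,"rx": 0,"ry": 0,"rz": 0}
    - {"x": 0.6,"y": -1,"z": 0,"rx": 0,"ry": 0,"rz": 0}
    - {"x": 0.6,"y": -1,"z": 0,"rx": 0,"ry": 0,"rz": 0}
    - {"x": 0.5,"y": -0.9,"z": 0,"rx": 0,"ry": 0,"rz": 0}
    - {"x": 0.4,"y": -0.7,"z": 0,"rx": 0,"ry": 0,"rz": 0}
    - {"x": 0.2,"y": -0.5,"z": 0,"rx": 0,"ry": 0,"rz": 0}
    - {"x": 0,"y": 0,"z": 0,"rx": 0,"ry": 0,"rz": 0}
    - {"x": 0,"y": 0,"z": 0,"rx": 0,"ry": 0,"rz": 0}

```text
clock: 18.15
tool_pos: [0.6268, -0.0016, 0.2396]
orientation: [180.0, 0.0, -0.1]
force: [0.6, -0.6, -3.6]
opening: 0.0398
gripper_force: 26.8
```

>>> play_rows:
  motion:
    - {"x": 0,"y": 0,"z": 0.5,"rx": 0,"ry": 0,"rz": 0}
    - {"x": 0,"y": 0,"z": 0.8,"rx": 0,"ry": 0,"rz": 0}
    - {"x": 0,"y": 0,"z": 0.9,"rx": 0,"ry": 0,"rz": 0}
    - {"x": 0,"y": 0,"z": 0.9,"rx": 0,"ry": 0,"rz": 0}
    - {"x": 0,"y": 0,"z": 0.7,"rx": 0,"ry": 0,"rz": 0}
    - {"x": 0,"y": 0,"z": 0.4,"rx": 0,"ry": 0,"rz": 0}
    - {"x": 0,"y": 0,"z": 0.2,"rx": 0,"ry": 0,"rz": 0}
    - {"x": 0,"y": 0,"z": 0,"rx": 0,"ry": 0,"rz": 0}
    - {"x": 0,"y": 0,"z": 0,"rx": 0,"ry": 0,"rz": 0}

```text
clock: 19.27
tool_pos: [0.6276, -0.0011, 0.1303]
orientation: [-180.0, -0.1, -0.1]
force: [-0.3, -0.4, -2.0]
opening: 0.0396
gripper_force: 26.8
```

>>> play_rows:
  motion:
    - {"x": 0,"y": 0,"z": 0.18,"rx": 0,"ry": 0,"rz": 0}
    - {"x": 0,"y": 0,"z": 0.12,"rx": 0,"ry": 0,"rz": 0}
    - {"x": 0,"y": 0,"z": 0.08,"rx": 0,"ry": 0,"rz": 0}
    - {"x": 0,"y": 0,"z": 0.05,"rx": 0,"ry": 0,"rz": 0}
    - {"x": 0,"y": 0,"z": 0,"rx": 0,"ry": 0,"rz": 0}
    - {"x": 0,"y": 0,"z": 0,"rx": 0,"ry": 0,"rz": 0}

```text
clock: 20.02
tool_pos: [0.6277, -0.0012, 0.12]
orientation: [180.0, -0.1, -0.1]
force: [-1.7, 0.3, 5.6]
opening: 0.0397
gripper_force: 28.4
```

>>> play_rows:
  motion:
    - {"x": 0,"y": 0,"z": 0,"rx": 0,"ry": 0,"rz": 0}
    - {"x": 0,"y": 0,"z": 0,"rx": 0,"ry": 0,"rz": 0}
    - {"x": 0,"y": 0,"z": 0,"rx": 0,"ry": 0,"rz": 0}
    - {"x": 0,"y": 0,"z": -0.5,"rx": 0,"ry": 0,"rz": 0}
    - {"x": 0,"y": 0,"z": -1,"rx": 0,"ry": 0,"rz": 0}
    - {"x": 0,"y": 0,"z": -1,"rx": 0,"ry": 0,"rz": 0}
    - {"x": 0,"y": 0,"z": -1,"rx": 0,"ry": 0,"rz": 0}
    - {"x": 0,"y": 0,"z": -1,"rx": 0,"ry": 0,"rz": 0}
    - {"x": 0,"y": 0,"z": -0.5,"rx": 0,"ry": 0,"rz": 0}
  fingers: 0.36

```text
clock: 21.15
tool_pos: [0.6277, -0.0012, 0.2461]
orientation: [-180.0, -0.2, -0.1]
force: [0.3, 0.1, -0.5]
opening: 0.0597
gripper_force: 0.0
```

>>> play_rows:
  motion:
    - {"x": -0.2,"y": 0.6,"z": 0,"rx": 0,"ry": 0,"rz": 0}
    - {"x": -0.4,"y": 0.9,"z": 0,"rx": 0,"ry": 0,"rz": 0}
    - {"x": -0.4,"y": 1,"z": 0,"rx": 0,"ry": 0,"rz": 0}
    - {"x": -0.4,"y": 1,"z": 0,"rx": 0,"ry": 0,"rz": 0}
    - {"x": -0.4,"y": 1,"z": 0,"rx": 0,"ry": 0,"rz": 0}
    - {"x": -0.4,"y": 1,"z": 0,"rx": 0,"ry": 0,"rz": 0}
    - {"x": -0.4,"y": 1,"z": 0,"rx": 0,"ry": 0,"rz": 0}
    - {"x": -0.4,"y": 1,"z": 0,"rx": 0,"ry": 0,"rz": 0}
    - {"x": -0.4,"y": 1,"z": 0,"rx": 0,"ry": 0,"rz": 0}
    - {"x": -0.4,"y": 1,"z": 0,"rx": 0,"ry": 0,"rz": 0}
    - {"x": -0.4,"y": 1,"z": 0,"rx": 0,"ry": 0,"rz": 0}
    - {"x": -0.4,"y": 1,"z": 0,"rx": 0,"ry": 0,"rz": 0}
    - {"x": -0.4,"y": 0.8,"z": 0,"rx": 0,"ry": 0,"rz": 0}
    - {"x": -0.3,"y": 0.5,"z": 0,"rx": 0,"ry": 0,"rz": 0}
    - {"x": 0,"y": 0,"z": 0,"rx": 0,"ry": 0,"rz": 0}
    - {"x": 0,"y": 0,"z": 0,"rx": 0,"ry": 0,"rz": 0}

```text
clock: 23.15
tool_pos: [0.4939, -0.3209, 0.2436]
orientation: [-180.0, 0.0, -0.1]
force: [1.2, -0.3, 0.0]
opening: 0.0596
gripper_force: 0.0
```

>>> play_rows:
  motion:
    - {"x": 0.03,"y": 0.04,"z": 0.5,"rx": 0,"ry": 0,"rz": 0}
    - {"x": 0,"y": 0,"z": 0.8,"rx": 0,"ry": 0,"rz": 0}
    - {"x": 0,"y": 0,"z": 0.9,"rx": 0,"ry": 0,"rz": 0}
    - {"x": 0,"y": 0,"z": 0.9,"rx": 0,"ry": 0,"rz": 0}
    - {"x": 0,"y": 0,"z": 0.9,"rx": 0,"ry": 0,"rz": 0}
    - {"x": 0,"y": 0,"z": 0.7,"rx": 0,"ry": 0,"rz": 0}
    - {"x": 0,"y": 0,"z": 0.5,"rx": 0,"ry": 0,"rz": 0}
    - {"x": 0,"y": 0,"z": 0.3,"rx": 0,"ry": 0,"rz": 0}
    - {"x": 0,"y": 0,"z": 0,"rx": 0,"ry": 0,"rz": 0}
    - {"x": 0,"y": 0,"z": 0,"rx": 0,"ry": 0,"rz": 0}

```text
clock: 24.4
tool_pos: [0.4953, -0.3221, 0.1069]
orientation: [180.0, -0.1, -0.1]
force: [-0.2, 0.5, 0.9]
opening: 0.0593
gripper_force: 0.0
```

>>> play_rows:
  motion:
    - {"x": 0,"y": 0,"z": 0,"rx": 0,"ry": 0,"rz": 0}
    - {"x": 0,"y": 0,"z": 0,"rx": 0,"ry": 0,"rz": 0}
    - {"x": 0,"y": 0,"z": 0,"rx": 0,"ry": 0,"rz": 0}
    - {"x": 0,"y": 0,"z": 0,"rx": 0,"ry": 0,"rz": 0}
    - {"x": 0,"y": 0,"z": 0,"rx": 0,"ry": 0,"rz": 0}
  fingers: -1

```text
clock: 25.02
tool_pos: [0.495, -0.3222, 0.1065]
orientation: [180.0, -0.0, -0.1]
force: [-0.4, -1.1, 1.7]
opening: 0.035
gripper_force: 29.9
```

>>> play_rows:
  motion:
    - {"x": 0,"y": 0,"z": -0.3,"rx": 0,"ry": 0,"rz": 0}
    - {"x": 0,"y": 0,"z": -0.7,"rx": 0,"ry": 0,"rz": 0}
    - {"x": 0,"y": 0,"z": -1,"rx": 0,"ry": 0,"rz": 0}
    - {"x": 0,"y": 0,"z": -1,"rx": 0,"ry": 0,"rz": 0}
    - {"x": 0,"y": 0,"z": -1,"rx": 0,"ry": 0,"rz": 0}
    - {"x": 0,"y": 0,"z": -0.8,"rx": 0,"ry": 0,"rz": 0}
    - {"x": 0,"y": 0,"z": 0,"rx": 0,"ry": 0,"rz": 0}

```text
clock: 25.9
tool_pos: [0.4955, -0.3221, 0.2279]
orientation: [180.0, -0.2, -0.1]
force: [0.0, 0.1, -1.9]
opening: 0.0352
gripper_force: 29.8
```

>>> play_rows:
  motion:
    - {"x": 0.1,"y": -0.6,"z": 0,"rx": 0,"ry": 0,"rz": 0}
    - {"x": 0.15,"y": -0.9,"z": 0,"rx": 0,"ry": 0,"rz": 0}
    - {"x": 0.15,"y": -1,"z": 0,"rx": 0,"ry": 0,"rz": 0}
    - {"x": 0.15,"y": -1,"z": 0,"rx": 0,"ry": 0,"rz": 0}
    - {"x": 0.15,"y": -1,"z": 0,"rx": 0,"ry": 0,"rz": 0}
    - {"x": 0.15,"y": -1,"z": 0,"rx": 0,"ry": 0,"rz": 0}
    - {"x": 0.15,"y": -1,"z": 0,"rx": 0,"ry": 0,"rz": 0}
    - {"x": 0.15,"y": -1,"z": 0,"rx": 0,"ry": 0,"rz": 0}
    - {"x": 0.2,"y": -1,"z": 0,"rx": 0,"ry": 0,"rz": 0}
    - {"x": 0.2,"y": -1,"z": 0,"rx": 0,"ry": 0,"rz": 0}
    - {"x": 0.2,"y": -1,"z": 0,"rx": 0,"ry": 0,"rz": 0}
    - {"x": 0.2,"y": -1,"z": 0,"rx": 0,"ry": 0,"rz": 0}
    - {"x": 0.2,"y": -0.9,"z": 0,"rx": 0,"ry": 0,"rz": 0}
    - {"x": 0.1,"y": -0.6,"z": 0,"rx": 0,"ry": 0,"rz": 0}
    - {"x": 0,"y": 0,"z": 0,"rx": 0,"ry": 0,"rz": 0}
    - {"x": 0,"y": 0,"z": 0,"rx": 0,"ry": 0,"rz": 0}

```text
clock: 27.9
tool_pos: [0.5512, 0.0027, 0.2259]
orientation: [180.0, 0.0, -0.1]
force: [1.0, -0.6, -2.2]
opening: 0.0353
gripper_force: 29.9
```

>>> play_rows:
  motion:
    - {"x": 0,"y": 0,"z": 0.5,"rx": 0,"ry": 0,"rz": 0}
    - {"x": 0,"y": 0,"z": 0.8,"rx": 0,"ry": 0,"rz": 0}
    - {"x": 0,"y": 0,"z": 0.9,"rx": 0,"ry": 0,"rz": 0}
    - {"x": 0,"y": 0,"z": 0.9,"rx": 0,"ry": 0,"rz": 0}
    - {"x": 0,"y": 0,"z": 0.7,"rx": 0,"ry": 0,"rz": 0}
    - {"x": 0,"y": 0,"z": 0.4,"rx": 0,"ry": 0,"rz": 0}
    - {"x": 0,"y": 0,"z": 0.2,"rx": 0,"ry": 0,"rz": 0}
    - {"x": 0,"y": 0,"z": 0,"rx": 0,"ry": 0,"rz": 0}
    - {"x": 0,"y": 0,"z": 0,"rx": 0,"ry": 0,"rz": 0}

```text
clock: 29.02
tool_pos: [0.552, 0.003, 0.1169]
orientation: [-180.0, -0.1, -0.1]
force: [-0.6, -0.1, -1.9]
opening: 0.035
gripper_force: 29.9
```

>>> play_rows:
  motion:
    - {"x": 0,"y": 0,"z": 0.18,"rx": 0,"ry": 0,"rz": 0}
    - {"x": 0,"y": 0,"z": 0.12,"rx": 0,"ry": 0,"rz": 0}
    - {"x": 0,"y": 0,"z": 0.08,"rx": 0,"ry": 0,"rz": 0}
    - {"x": 0,"y": 0,"z": 0.05,"rx": 0,"ry": 0,"rz": 0}
    - {"x": 0,"y": 0,"z": 0,"rx": 0,"ry": 0,"rz": 0}
    - {"x": 0,"y": 0,"z": 0,"rx": 0,"ry": 0,"rz": 0}

```text
clock: 29.78
tool_pos: [0.5521, 0.0029, 0.1065]
orientation: [180.0, -0.1, -0.1]
force: [-2.1, -0.0, 6.5]
opening: 0.0348
gripper_force: 29.9
```

>>> play_rows:
  motion:
    - {"x": 0,"y": 0,"z": 0,"rx": 0,"ry": 0,"rz": 0}
    - {"x": 0,"y": 0,"z": 0,"rx": 0,"ry": 0,"rz": 0}
    - {"x": 0,"y": 0,"z": 0,"rx": 0,"ry": 0,"rz": 0}
    - {"x": 0,"y": 0,"z": -0.5,"rx": 0,"ry": 0,"rz": 0}
    - {"x": 0,"y": 0,"z": -1,"rx": 0,"ry": 0,"rz": 0}
    - {"x": 0,"y": 0,"z": -1,"rx": 0,"ry": 0,"rz": 0}
    - {"x": 0,"y": 0,"z": -1,"rx": 0,"ry": 0,"rz": 0}
    - {"x": 0,"y": 0,"z": -1,"rx": 0,"ry": 0,"rz": 0}
    - {"x": 0,"y": 0,"z": -1,"rx": 0,"ry": 0,"rz": 0}
    - {"x": 0,"y": 0,"z": -0.6,"rx": 0,"ry": 0,"rz": 0}
  fingers: 0.36

```text
clock: 31.02
tool_pos: [0.552, 0.003, 0.2602]
orientation: [-180.0, -0.1, -0.1]
force: [-0.0, 0.0, -1.1]
opening: 0.0595
gripper_force: 0.0
```

>>> play_rows:
  motion:
    - {"x": -0.3,"y": 0.6,"z": 0,"rx": 0,"ry": 0,"rz": 0}
    - {"x": -0.4,"y": 0.9,"z": 0,"rx": 0,"ry": 0,"rz": 0}
    - {"x": -0.4,"y": 1,"z": 0,"rx": 0,"ry": 0,"rz": 0}
    - {"x": -0.4,"y": 1,"z": 0,"rx": 0,"ry": 0,"rz": 0}
    - {"x": -0.4,"y": 1,"z": 0,"rx": 0,"ry": 0,"rz": 0}
    - {"x": -0.4,"y": 1,"z": 0,"rx": 0,"ry": 0,"rz": 0}
    - {"x": -0.4,"y": 1,"z": 0,"rx": 0,"ry": 0,"rz": 0}
    - {"x": -0.4,"y": 1,"z": 0,"rx": 0,"ry": 0,"rz": 0}
    - {"x": -0.4,"y": 1,"z": 0,"rx": 0,"ry": 0,"rz": 0}
    - {"x": -0.4,"y": 1,"z": 0,"rx": 0,"ry": 0,"rz": 0}
    - {"x": -0.4,"y": 0.9,"z": 0,"rx": 0,"ry": 0,"rz": 0}
    - {"x": -0.2,"y": 0.6,"z": 0,"rx": 0,"ry": 0,"rz": 0}
    - {"x": 0,"y": 0,"z": 0,"rx": 0,"ry": 0,"rz": 0}
    - {"x": 0,"y": 0,"z": 0,"rx": 0,"ry": 0,"rz": 0}

```text
clock: 32.78
tool_pos: [0.4384, -0.2719, 0.2578]
orientation: [-180.0, 0.0, -0.1]
force: [0.1, -0.3, -0.1]
opening: 0.0595
gripper_force: 0.0
```

```bash
python3 -c "
from h import *
im,c=grab('wrist'); np.save('w4.npy',c); cv2.imwrite('pics/w4f.png',im); t,_=grab('top'); print(ctrl.get_obs()['tool_pos'])
print(proj(c,[.56,-.278,.062]))
a=np.zeros((560,700,3),np.uint8); a[:400,:640]=im; a=a[:560]
w=cv2.resize(im[0:140,220:420],(800,560)[:2],interpolation=cv2.INTER_CUBIC); b=cv2.resize(t[150:270,290:460],(300,212)); w[348:,:300]=b
cv2.imwrite('pics/v4.png',w)"
```

```text
[ 0.43881152 -0.27149129  0.25794986]
[322.10839635  67.62181339]
```

View pics/v4.png

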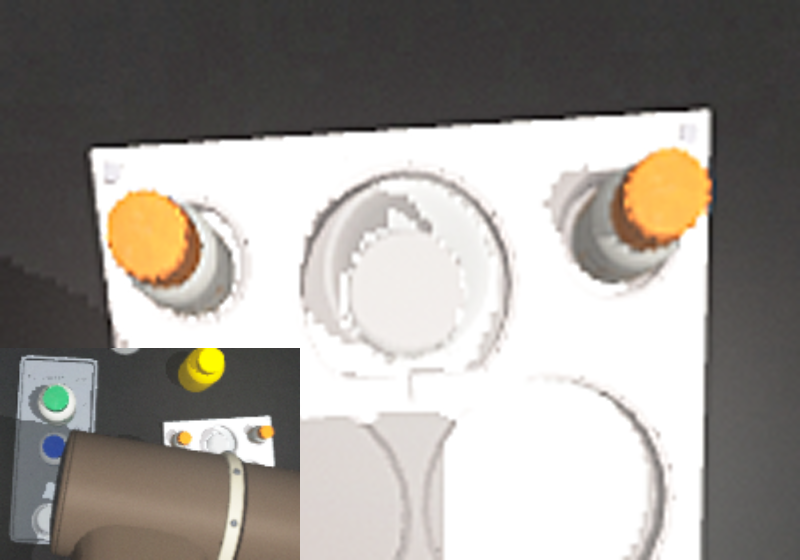

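The inset shows green, blue and the large beaker standing in the tray. The base disc of the small beaker is centred at about (321.5, 73) in the wrist image and the pocket rim at about (321.5, 69).

```bash
python3 -c "
from h import *
c=np.load('w4.npy',allow_pickle=True).item()
for n,u,v,z in [('base',321.5,73,.005),('L',307,73,.005),('R',336.2,73,.005),('T',321.5,57,.005),('B',321.5,88.8,.005),('pocket L',220+302/4,285/4,.022),('pocket R',220+511/4,285/4,.022),('pocket T',322,171/4,.022),('pB',322,381/4,.022)]: print(n,np.round(onz(c,u,v,z),4))
print(proj(c,[.56,-.278,.062]))
t=cal('top'); print('yellow',onz(t,404,155,.141),'wash',onz(t,308,102,.15))"
```

```text
base [ 0.5604 -0.2782  0.005 ]
L [ 0.5604 -0.2595  0.005 ]
R [ 0.5603 -0.2972  0.005 ]
T [ 0.5791 -0.2782  0.005 ]
B [ 0.5412 -0.2783  0.005 ]
pocket L [ 0.5607 -0.2458  0.022 ]
pocket R [ 0.5605 -0.3104  0.022 ]
pocket T [ 0.5922 -0.2785  0.022 ]
pB [ 0.5326 -0.2787  0.022 ]
[322.10839635  67.62181339]
yellow [ 0.68600927 -0.22900171  0.141     ] wash [0.83431451 0.03343237 0.15      ]
```

>>> play_rows:
  motion:
    - {"x": 0,"y": 0,"z": 0,"rx": 0,"ry": 0,"rz": -0.96}
    - {"x": 0,"y": 0,"z": 0,"rx": 0,"ry": 0,"rz": -0.96}
    - {"x": 0,"y": 0,"z": 0,"rx": 0,"ry": 0,"rz": -0.96}
    - {"x": 0,"y": 0,"z": 0,"rx": 0,"ry": 0,"rz": -0.96}
    - {"x": 0,"y": 0,"z": 0,"rx": 0,"ry": 0,"rz": -0.96}
    - {"x": 0,"y": 0,"z": 0,"rx": 0,"ry": 0,"rz": -0.96}
    - {"x": 0,"y": 0,"z": 0,"rx": 0,"ry": 0,"rz": -0.96}
    - {"x": 0,"y": 0,"z": 0,"rx": 0,"ry": 0,"rz": -0.96}
    - {"x": 0,"y": 0,"z": 0,"rx": 0,"ry": 0,"rz": -0.96}
    - {"x": 0,"y": 0,"z": 0,"rx": 0,"ry": 0,"rz": -0.96}
    - {"x": 0,"y": 0,"z": 0,"rx": 0,"ry": 0,"rz": -0.96}
    - {"x": 0,"y": 0,"z": 0,"rx": 0,"ry": 0,"rz": -0.96}
    - {"x": 0,"y": 0,"z": 0,"rx": 0,"ry": 0,"rz": -0.96}
    - {"x": 0,"y": 0,"z": 0,"rx": 0,"ry": 0,"rz": 0}
  fingers: 0.5

```text
clock: 34.62
tool_pos: [0.4389, -0.2714, 0.2581]
orientation: [-180.0, -0.0, 49.9]
force: [0.0, 0.4, -0.2]
opening: 0.0657
gripper_force: 0.0
```

>>> play_rows:
  motion:
    - {"x": 0.6,"y": 0.78,"z": 0.2,"rx": 0,"ry": 0,"rz": 0}
    - {"x": 0.6,"y": 0.78,"z": 0.5,"rx": 0,"ry": 0,"rz": 0}
    - {"x": 0.6,"y": 0.78,"z": 0.7,"rx": 0,"ry": 0,"rz": 0}
    - {"x": 0.6,"y": 0.78,"z": 0.6,"rx": 0,"ry": 0,"rz": 0}
    - {"x": 0.55,"y": 0.76,"z": 0.5,"rx": 0,"ry": 0,"rz": 0}
    - {"x": 0,"y": 0,"z": 0.8,"rx": 0,"ry": 0,"rz": 0}
    - {"x": 0,"y": 0,"z": 0.8,"rx": 0,"ry": 0,"rz": 0}
    - {"x": 0,"y": 0,"z": 0.7,"rx": 0,"ry": 0,"rz": 0}
    - {"x": 0,"y": 0,"z": 0.4,"rx": 0,"ry": 0,"rz": 0}
    - {"x": 0,"y": 0,"z": 0,"rx": 0,"ry": 0,"rz": 0}
    - {"x": 0,"y": 0,"z": 0,"rx": 0,"ry": 0,"rz": 0}

```text
clock: 36.0
tool_pos: [0.5609, -0.2783, 0.1288]
orientation: [179.9, -0.0, 49.8]
force: [-0.4, 0.6, 0.1]
opening: 0.0656
gripper_force: 0.0
```

>>> play_rows:
  motion:
    - {"x": 0,"y": 0,"z": 0.5,"rx": 0,"ry": 0,"rz": 0}
    - {"x": 0,"y": 0,"z": 0.7,"rx": 0,"ry": 0,"rz": 0}
    - {"x": 0,"y": 0,"z": 0.7,"rx": 0,"ry": 0,"rz": 0}
    - {"x": 0,"y": 0,"z": 0.7,"rx": 0,"ry": 0,"rz": 0}
    - {"x": 0,"y": 0,"z": 0.5,"rx": 0,"ry": 0,"rz": 0}
    - {"x": 0,"y": 0,"z": 0.4,"rx": 0,"ry": 0,"rz": 0}
    - {"x": 0,"y": 0,"z": 0.3,"rx": 0,"ry": 0,"rz": 0}
    - {"x": 0,"y": 0,"z": 0,"rx": 0,"ry": 0,"rz": 0}
    - {"x": 0,"y": 0,"z": 0,"rx": 0,"ry": 0,"rz": 0}

```text
clock: 37.12
tool_pos: [0.5607, -0.2782, 0.0335]
orientation: [180.0, -0.0, 49.8]
force: [-0.1, -0.4, -0.5]
opening: 0.0657
gripper_force: 0.0
```

>>> play_rows:
  motion:
    - {"x": 0,"y": 0,"z": 0,"rx": 0,"ry": 0,"rz": 0}
    - {"x": 0,"y": 0,"z": 0,"rx": 0,"ry": 0,"rz": 0}
    - {"x": 0,"y": 0,"z": 0,"rx": 0,"ry": 0,"rz": 0}
    - {"x": 0,"y": 0,"z": 0,"rx": 0,"ry": 0,"rz": 0}
    - {"x": 0,"y": 0,"z": 0,"rx": 0,"ry": 0,"rz": 0}
  fingers: -1

```text
clock: 37.75
tool_pos: [0.5605, -0.2782, 0.0333]
orientation: [180.0, -0.0, 49.8]
force: [-0.8, -0.8, 1.7]
opening: 0.0442
gripper_force: 30.0
```

>>> play_rows:
  motion:
    - {"x": 0,"y": 0,"z": -0.3,"rx": 0,"ry": 0,"rz": 0}
    - {"x": 0,"y": 0,"z": -0.7,"rx": 0,"ry": 0,"rz": 0}
    - {"x": 0,"y": 0,"z": -1,"rx": 0,"ry": 0,"rz": 0}
    - {"x": 0,"y": 0,"z": -1,"rx": 0,"ry": 0,"rz": 0}
    - {"x": 0,"y": 0,"z": -1,"rx": 0,"ry": 0,"rz": 0}
    - {"x": 0,"y": 0,"z": -1,"rx": 0,"ry": 0,"rz": 0}
    - {"x": 0,"y": 0,"z": -1,"rx": 0,"ry": 0,"rz": 0}
    - {"x": 0,"y": 0,"z": -0.8,"rx": 0,"ry": 0,"rz": 0}
    - {"x": 0,"y": 0,"z": -0.4,"rx": 0,"ry": 0,"rz": 0}
    - {"x": 0,"y": 0,"z": 0,"rx": 0,"ry": 0,"rz": 0}

```text
clock: 39.0
tool_pos: [0.5606, -0.2782, 0.2141]
orientation: [179.9, -0.1, 49.8]
force: [0.1, 1.2, -0.3]
opening: 0.0442
gripper_force: 30.0
```

>>> play_rows:
  motion:
    - {"x": 0.5,"y": -0.47,"z": 0,"rx": 0,"ry": 0,"rz": 0}
    - {"x": 0.92,"y": -0.86,"z": 0,"rx": 0,"ry": 0,"rz": 0}
    - {"x": 0.92,"y": -0.86,"z": 0,"rx": 0,"ry": 0,"rz": 0}
    - {"x": 0.92,"y": -0.86,"z": 0,"rx": 0,"ry": 0,"rz": 0}
    - {"x": 0.92,"y": -0.86,"z": 0,"rx": 0,"ry": 0,"rz": 0}
    - {"x": 0.92,"y": -0.86,"z": 0,"rx": 0,"ry": 0,"rz": 0}
    - {"x": 0.92,"y": -0.86,"z": 0,"rx": 0,"ry": 0,"rz": 0}
    - {"x": 0.92,"y": -0.86,"z": 0,"rx": 0,"ry": 0,"rz": 0}
    - {"x": 0.92,"y": -0.86,"z": 0,"rx": 0,"ry": 0,"rz": 0}
    - {"x": 0.92,"y": -0.86,"z": 0,"rx": 0,"ry": 0,"rz": 0}
    - {"x": 0.92,"y": -0.86,"z": 0,"rx": 0,"ry": 0,"rz": 0}
    - {"x": 0.92,"y": -0.86,"z": 0,"rx": 0,"ry": 0,"rz": 0}
    - {"x": 0.92,"y": -0.86,"z": 0,"rx": 0,"ry": 0,"rz": 0}
    - {"x": 0.92,"y": -0.86,"z": 0,"rx": 0,"ry": 0,"rz": 0}
    - {"x": 0.92,"y": -0.86,"z": 0,"rx": 0,"ry": 0,"rz": 0}
    - {"x": 0.92,"y": -0.86,"z": 0,"rx": 0,"ry": 0,"rz": 0}
    - {"x": 0.92,"y": -0.86,"z": 0,"rx": 0,"ry": 0,"rz": 0}
    - {"x": 0.5,"y": -0.47,"z": 0,"rx": 0,"ry": 0,"rz": 0}
    - {"x": 0.2,"y": -0.19,"z": 0,"rx": 0,"ry": 0,"rz": 0}
    - {"x": 0,"y": 0,"z": 0,"rx": 0,"ry": 0,"rz": 0}

```text
clock: 41.5
tool_pos: [0.5324, 0.266, 0.2127]
orientation: [-180.0, 0.0, 49.8]
force: [0.4, -0.7, -0.4]
opening: 0.0436
gripper_force: 30.0
```

>>> play_rows:
  motion:
    - {"x": 0,"y": 0,"z": 0.4,"rx": 0,"ry": 0,"rz": 0}
    - {"x": 0,"y": 0,"z": 0.7,"rx": 0,"ry": 0,"rz": 0}
    - {"x": 0,"y": 0,"z": 0.7,"rx": 0,"ry": 0,"rz": 0}
    - {"x": 0,"y": 0,"z": 0.5,"rx": 0,"ry": 0,"rz": 0}
    - {"x": 0,"y": 0,"z": 0.3,"rx": 0,"ry": 0,"rz": 0}
    - {"x": 0,"y": 0,"z": 0.2,"rx": 0,"ry": 0,"rz": 0}
    - {"x": 0,"y": 0,"z": 0.1,"rx": 0,"ry": 0,"rz": 0}
    - {"x": 0,"y": 0,"z": 0.08,"rx": 0,"ry": 0,"rz": 0}
    - {"x": 0,"y": 0,"z": 0.04,"rx": 0,"ry": 0,"rz": 0}
    - {"x": 0,"y": 0,"z": 0,"rx": 0,"ry": 0,"rz": 0}
    - {"x": 0,"y": 0,"z": 0,"rx": 0,"ry": 0,"rz": 0}

```text
clock: 42.88
tool_pos: [0.5328, 0.2663, 0.1379]
orientation: [180.0, -0.0, 49.8]
force: [0.6, 0.8, 0.7]
opening: 0.0442
gripper_force: 30.0
```

>>> play_rows:
  motion:
    - {"x": 0,"y": 0,"z": 0.03,"rx": 0,"ry": 0,"rz": 0}
    - {"x": 0,"y": 0,"z": 0,"rx": 0,"ry": 0,"rz": 0}
    - {"x": 0,"y": 0,"z": 0,"rx": 0,"ry": 0,"rz": 0}

```text
clock: 43.25
tool_pos: [0.533, 0.2665, 0.1378]
orientation: [180.0, -0.1, 49.8]
force: [-2.0, 0.5, 5.9]
opening: 0.0444
gripper_force: 30.0
```

>>> play_rows:
  motion:
    - {"x": 0,"y": 0,"z": 0,"rx": 0,"ry": 0,"rz": 0}
    - {"x": 0,"y": 0,"z": 0,"rx": 0,"ry": 0,"rz": 0}
    - {"x": 0,"y": 0,"z": 0,"rx": 0,"ry": 0,"rz": 0}
    - {"x": 0,"y": 0,"z": -0.4,"rx": 0,"ry": 0,"rz": 0}
    - {"x": 0,"y": 0,"z": -0.8,"rx": 0,"ry": 0,"rz": 0}
    - {"x": 0,"y": 0,"z": -1,"rx": 0,"ry": 0,"rz": 0}
    - {"x": 0,"y": 0,"z": -1,"rx": 0,"ry": 0,"rz": 0}
    - {"x": 0,"y": 0,"z": -1,"rx": 0,"ry": 0,"rz": 0}
    - {"x": 0,"y": 0,"z": -0.8,"rx": 0,"ry": 0,"rz": 0}
  fingers: 0.6

```text
clock: 44.38
tool_pos: [0.5329, 0.2662, 0.2637]
orientation: [180.0, -0.1, 49.8]
force: [0.5, 0.5, 0.5]
opening: 0.0702
gripper_force: 0.0
```

>>> play_rows:
  motion:
    - {"x": 0,"y": 0,"z": 0,"rx": 0,"ry": 0,"rz": 0.96}
    - {"x": 0,"y": 0,"z": 0,"rx": 0,"ry": 0,"rz": 0.96}
    - {"x": 0,"y": 0,"z": 0,"rx": 0,"ry": 0,"rz": 0.96}
    - {"x": 0,"y": 0,"z": 0,"rx": 0,"ry": 0,"rz": 0.96}
    - {"x": 0,"y": 0,"z": 0,"rx": 0,"ry": 0,"rz": 0.96}
    - {"x": 0,"y": 0,"z": 0,"rx": 0,"ry": 0,"rz": 0.96}
    - {"x": 0,"y": 0,"z": 0,"rx": 0,"ry": 0,"rz": 0.96}
    - {"x": 0,"y": 0,"z": 0,"rx": 0,"ry": 0,"rz": 0.96}
    - {"x": 0,"y": 0,"z": 0,"rx": 0,"ry": 0,"rz": 0.96}
    - {"x": 0,"y": 0,"z": 0,"rx": 0,"ry": 0,"rz": 0.96}
    - {"x": 0,"y": 0,"z": 0,"rx": 0,"ry": 0,"rz": 0.96}
    - {"x": 0,"y": 0,"z": 0,"rx": 0,"ry": 0,"rz": 0.96}
    - {"x": 0,"y": 0,"z": 0,"rx": 0,"ry": 0,"rz": 0.96}
    - {"x": 0,"y": 0,"z": 0,"rx": 0,"ry": 0,"rz": 0}

```text
clock: 46.12
tool_pos: [0.5328, 0.2661, 0.2624]
orientation: [-180.0, -0.0, -0.1]
force: [0.3, -0.3, 0.7]
opening: 0.0701
gripper_force: 0.0
```

>>> play_rows:
  motion:
    - {"x": -0.4,"y": 0.6,"z": 0,"rx": 0,"ry": 0,"rz": 0}
    - {"x": -0.6,"y": 0.9,"z": 0,"rx": 0,"ry": 0,"rz": 0}
    - {"x": -0.6,"y": 1,"z": 0,"rx": 0,"ry": 0,"rz": 0}
    - {"x": -0.6,"y": 1,"z": 0,"rx": 0,"ry": 0,"rz": 0}
    - {"x": -0.6,"y": 1,"z": 0,"rx": 0,"ry": 0,"rz": 0}
    - {"x": -0.6,"y": 1,"z": 0,"rx": 0,"ry": 0,"rz": 0}
    - {"x": -0.5,"y": 1,"z": 0,"rx": 0,"ry": 0,"rz": 0}
    - {"x": 0,"y": 1,"z": 0,"rx": 0,"ry": 0,"rz": 0}
    - {"x": 0,"y": 1,"z": 0,"rx": 0,"ry": 0,"rz": 0}
    - {"x": 0,"y": 0.9,"z": 0,"rx": 0,"ry": 0,"rz": 0}
    - {"x": 0,"y": 0.7,"z": 0,"rx": 0,"ry": 0,"rz": 0}
    - {"x": 0,"y": 0,"z": 0,"rx": 0,"ry": 0,"rz": 0}
    - {"x": 0,"y": 0,"z": 0,"rx": 0,"ry": 0,"rz": 0}

```text
clock: 47.75
tool_pos: [0.4346, 0.0136, 0.2619]
orientation: [-180.0, -0.0, -0.1]
force: [-0.7, 0.5, -0.2]
opening: 0.07
gripper_force: 0.0
```

```bash
python3 -c "
from h import *
im,c=grab('wrist'); np.save('w5.npy',c); t,_=grab('top')
b=cv2.resize(t[150:270,190:460],(640,284),interpolation=cv2.INTER_CUBIC)
cv2.imwrite('pics/v5.png',np.vstack([im[:250],b]))"
```

```text
(no output)
```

View pics/v5.png

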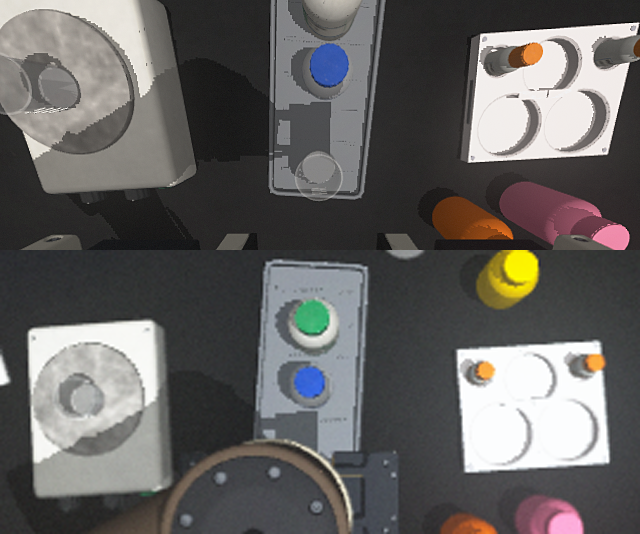

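The small beaker's base at (87,401) in the lower picture sits in the middle of the plate (circle centre (88,399)). The rear pocket is empty, and the large beaker's rim is at (319,176) in the wrist view.

```bash
python3 -c "
from h import *
c=np.load('w5.npy',allow_pickle=True).item()
for n,u,v,z in [('lip',319,176.5,.074),('L',295.5,176,.074),('R',343,176,.074),('T',319,152,.074),('B',319,201,.074),('sb base',58,87,.109)]: print(n,np.round(onz(c,u,v,z),4))
t=cal('top'); print(onz(t,190+87/2.37,150+401/2.37,.11),ctrl.get_obs()['tool_pos'])"
```

```text
lip [0.4347 0.0109 0.074 ]
L [0.4354 0.0392 0.074 ]
R [ 0.4353 -0.018   0.074 ]
T [0.4642 0.011  0.074 ]
B [0.4037 0.0109 0.074 ]
sb base [0.5331 0.2681 0.109 ]
[0.23696194 0.26189819 0.11      ] [0.4347115  0.01406402 0.26186806]
```

>>> play_rows:
  motion:
    - {"x": 0,"y": 0.12,"z": 0.5,"rx": 0,"ry": 0,"rz": 0}
    - {"x": 0,"y": 0,"z": 1,"rx": 0,"ry": 0,"rz": 0}
    - {"x": 0,"y": 0,"z": 1,"rx": 0,"ry": 0,"rz": 0}
    - {"x": 0,"y": 0,"z": 1,"rx": 0,"ry": 0,"rz": 0}
    - {"x": 0,"y": 0,"z": 1,"rx": 0,"ry": 0,"rz": 0}
    - {"x": 0,"y": 0,"z": 1,"rx": 0,"ry": 0,"rz": 0}
    - {"x": 0,"y": 0,"z": 0.9,"rx": 0,"ry": 0,"rz": 0}
    - {"x": 0,"y": 0,"z": 0.8,"rx": 0,"ry": 0,"rz": 0}
    - {"x": 0,"y": 0,"z": 0.7,"rx": 0,"ry": 0,"rz": 0}
    - {"x": 0,"y": 0,"z": 0.5,"rx": 0,"ry": 0,"rz": 0}
    - {"x": 0,"y": 0,"z": 0.25,"rx": 0,"ry": 0,"rz": 0}
    - {"x": 0,"y": 0,"z": 0,"rx": 0,"ry": 0,"rz": 0}
    - {"x": 0,"y": 0,"z": 0,"rx": 0,"ry": 0,"rz": 0}
  fingers: 1

```text
clock: 49.48
tool_pos: [0.4351, 0.011, 0.046]
orientation: [-180.0, -0.0, -0.1]
force: [0.2, 0.4, 0.2]
opening: 0.0874
gripper_force: 0.0
```

>>> play_rows:
  motion:
    - {"x": 0,"y": 0,"z": 0,"rx": 0,"ry": 0,"rz": 0}
    - {"x": 0,"y": 0,"z": 0,"rx": 0,"ry": 0,"rz": 0}
    - {"x": 0,"y": 0,"z": 0,"rx": 0,"ry": 0,"rz": 0}
    - {"x": 0,"y": 0,"z": 0,"rx": 0,"ry": 0,"rz": 0}
    - {"x": 0,"y": 0,"z": 0,"rx": 0,"ry": 0,"rz": 0}
    - {"x": 0,"y": 0,"z": 0,"rx": 0,"ry": 0,"rz": 0}
  fingers: -1

```text
clock: 50.22
tool_pos: [0.4349, 0.0109, 0.0456]
orientation: [-180.0, -0.0, -0.1]
force: [-0.4, 0.8, 2.3]
opening: 0.0546
gripper_force: 30.0
```

>>> play_rows:
  motion:
    - {"x": 0,"y": 0,"z": -0.3,"rx": 0,"ry": 0,"rz": 0}
    - {"x": 0,"y": 0,"z": -0.8,"rx": 0,"ry": 0,"rz": 0}
    - {"x": 0,"y": 0,"z": -1,"rx": 0,"ry": 0,"rz": 0}
    - {"x": 0,"y": 0,"z": -1,"rx": 0,"ry": 0,"rz": 0}
    - {"x": 0,"y": 0,"z": -1,"rx": 0,"ry": 0,"rz": 0}
    - {"x": 0,"y": 0,"z": -1,"rx": 0,"ry": 0,"rz": 0}
    - {"x": 0,"y": 0,"z": -0.9,"rx": 0,"ry": 0,"rz": 0}
    - {"x": 0,"y": 0,"z": 0,"rx": 0,"ry": 0,"rz": 0}

```text
clock: 51.22
tool_pos: [0.4356, 0.011, 0.1974]
orientation: [-179.9, -0.2, -0.1]
force: [0.4, 0.6, 0.1]
opening: 0.0543
gripper_force: 30.0
```

>>> play_rows:
  motion:
    - {"x": 0,"y": 0,"z": 0,"rx": 0,"ry": 0,"rz": -0.96}
    - {"x": 0,"y": 0,"z": 0,"rx": 0,"ry": 0,"rz": -0.96}
    - {"x": 0,"y": 0,"z": 0,"rx": 0,"ry": 0,"rz": -0.96}
    - {"x": 0,"y": 0,"z": 0,"rx": 0,"ry": 0,"rz": -0.96}
    - {"x": 0,"y": 0,"z": 0,"rx": 0,"ry": 0,"rz": -0.96}
    - {"x": 0,"y": 0,"z": 0,"rx": 0,"ry": 0,"rz": -0.96}
    - {"x": 0,"y": 0,"z": 0,"rx": 0,"ry": 0,"rz": -0.96}
    - {"x": 0,"y": 0,"z": 0,"rx": 0,"ry": 0,"rz": -0.96}
    - {"x": 0,"y": 0,"z": 0,"rx": 0,"ry": 0,"rz": -0.96}
    - {"x": 0,"y": 0,"z": 0,"rx": 0,"ry": 0,"rz": -0.96}
    - {"x": 0,"y": 0,"z": 0,"rx": 0,"ry": 0,"rz": -0.96}
    - {"x": 0,"y": 0,"z": 0,"rx": 0,"ry": 0,"rz": -0.96}
    - {"x": 0,"y": 0,"z": 0,"rx": 0,"ry": 0,"rz": -0.96}
    - {"x": 0,"y": 0,"z": 0,"rx": 0,"ry": 0,"rz": 0}

```text
clock: 52.98
tool_pos: [0.4342, 0.0106, 0.1949]
orientation: [-180.0, 0.1, 49.8]
force: [-0.5, 0.7, 0.1]
opening: 0.0544
gripper_force: 30.0
```

>>> play_rows:
  motion:
    - {"x": -0.25,"y": 0.5,"z": 0,"rx": 0,"ry": 0,"rz": 0}
    - {"x": -0.4,"y": 0.8,"z": 0,"rx": 0,"ry": 0,"rz": 0}
    - {"x": -0.47,"y": 0.95,"z": 0,"rx": 0,"ry": 0,"rz": 0}
    - {"x": -0.47,"y": 0.95,"z": 0,"rx": 0,"ry": 0,"rz": 0}
    - {"x": -0.47,"y": 0.95,"z": 0,"rx": 0,"ry": 0,"rz": 0}
    - {"x": -0.47,"y": 0.95,"z": 0,"rx": 0,"ry": 0,"rz": 0}
    - {"x": -0.47,"y": 0.95,"z": 0,"rx": 0,"ry": 0,"rz": 0}
    - {"x": -0.47,"y": 0.95,"z": 0,"rx": 0,"ry": 0,"rz": 0}
    - {"x": -0.47,"y": 0.95,"z": 0,"rx": 0,"ry": 0,"rz": 0}
    - {"x": -0.47,"y": 0.95,"z": 0,"rx": 0,"ry": 0,"rz": 0}
    - {"x": -0.47,"y": 0.95,"z": 0,"rx": 0,"ry": 0,"rz": 0}
    - {"x": -0.42,"y": 0.83,"z": 0,"rx": 0,"ry": 0,"rz": 0}
    - {"x": -0.3,"y": 0.6,"z": 0,"rx": 0,"ry": 0,"rz": 0}
    - {"x": 0,"y": 0,"z": 0,"rx": 0,"ry": 0,"rz": 0}
    - {"x": 0,"y": 0,"z": 0,"rx": 0,"ry": 0,"rz": 0}

```text
clock: 54.85
tool_pos: [0.5596, -0.278, 0.1953]
orientation: [-180.0, 0.0, 49.8]
force: [0.2, 0.3, -0.7]
opening: 0.0547
gripper_force: 30.0
```

>>> play_rows:
  motion:
    - {"x": 0.03,"y": 0.03,"z": 0.4,"rx": 0,"ry": 0,"rz": 0}
    - {"x": 0,"y": 0,"z": 0.8,"rx": 0,"ry": 0,"rz": 0}
    - {"x": 0,"y": 0,"z": 0.8,"rx": 0,"ry": 0,"rz": 0}
    - {"x": 0,"y": 0,"z": 0.8,"rx": 0,"ry": 0,"rz": 0}
    - {"x": 0,"y": 0,"z": 0.7,"rx": 0,"ry": 0,"rz": 0}
    - {"x": 0,"y": 0,"z": 0.6,"rx": 0,"ry": 0,"rz": 0}
    - {"x": 0,"y": 0,"z": 0.5,"rx": 0,"ry": 0,"rz": 0}
    - {"x": 0,"y": 0,"z": 0.5,"rx": 0,"ry": 0,"rz": 0}
    - {"x": 0,"y": 0,"z": 0.4,"rx": 0,"ry": 0,"rz": 0}
    - {"x": 0,"y": 0,"z": 0,"rx": 0,"ry": 0,"rz": 0}
    - {"x": 0,"y": 0,"z": 0,"rx": 0,"ry": 0,"rz": 0}

```text
clock: 56.22
tool_pos: [0.5613, -0.2781, 0.0584]
orientation: [180.0, -0.0, 49.8]
force: [1.1, 0.3, -0.2]
opening: 0.0542
gripper_force: 30.0
```

>>> play_rows:
  motion:
    - {"x": 0,"y": 0,"z": 0.2,"rx": 0,"ry": 0,"rz": 0}
    - {"x": 0,"y": 0,"z": 0.15,"rx": 0,"ry": 0,"rz": 0}
    - {"x": 0,"y": 0,"z": 0.1,"rx": 0,"ry": 0,"rz": 0}
    - {"x": 0,"y": 0,"z": 0.08,"rx": 0,"ry": 0,"rz": 0}
    - {"x": 0,"y": 0,"z": 0,"rx": 0,"ry": 0,"rz": 0}
    - {"x": 0,"y": 0,"z": 0,"rx": 0,"ry": 0,"rz": 0}

```text
clock: 56.98
tool_pos: [0.561, -0.278, 0.0456]
orientation: [180.0, 0.0, 49.8]
force: [-2.0, 1.8, 6.1]
opening: 0.0545
gripper_force: 30.0
```

>>> play_rows:
  motion:
    - {"x": 0,"y": 0,"z": 0,"rx": 0,"ry": 0,"rz": 0}
    - {"x": 0,"y": 0,"z": 0,"rx": 0,"ry": 0,"rz": 0}
    - {"x": 0,"y": 0,"z": 0,"rx": 0,"ry": 0,"rz": 0}
    - {"x": 0,"y": 0,"z": -0.4,"rx": 0,"ry": 0,"rz": 0}
    - {"x": 0,"y": 0,"z": -0.8,"rx": 0,"ry": 0,"rz": 0}
    - {"x": 0,"y": 0,"z": -1,"rx": 0,"ry": 0,"rz": 0}
    - {"x": 0,"y": 0,"z": -1,"rx": 0,"ry": 0,"rz": 0}
    - {"x": 0,"y": 0,"z": -1,"rx": 0,"ry": 0,"rz": 0}
    - {"x": 0,"y": 0,"z": -1,"rx": 0,"ry": 0,"rz": 0}
    - {"x": 0,"y": 0,"z": -1,"rx": 0,"ry": 0,"rz": 0}
    - {"x": 0,"y": 0,"z": -1,"rx": 0,"ry": 0,"rz": 0}
    - {"x": 0,"y": 0,"z": -1,"rx": 0,"ry": 0,"rz": 0}
    - {"x": 0,"y": 0,"z": -0.4,"rx": 0,"ry": 0,"rz": 0}
  fingers: 0.73

```text
clock: 58.6
tool_pos: [0.5615, -0.2783, 0.2621]
orientation: [179.8, -0.1, 49.8]
force: [0.2, -0.0, -0.6]
opening: 0.0759
gripper_force: 0.0
```

>>> play_rows:
  motion:
    - {"x": 0,"y": 0,"z": 0,"rx": 0,"ry": 0,"rz": 0.96}
    - {"x": 0,"y": 0,"z": 0,"rx": 0,"ry": 0,"rz": 0.96}
    - {"x": 0,"y": 0,"z": 0,"rx": 0,"ry": 0,"rz": 0.96}
    - {"x": 0,"y": 0,"z": 0,"rx": 0,"ry": 0,"rz": 0.96}
    - {"x": 0,"y": 0,"z": 0,"rx": 0,"ry": 0,"rz": 0.96}
    - {"x": 0,"y": 0,"z": 0,"rx": 0,"ry": 0,"rz": 0.96}
    - {"x": 0,"y": 0,"z": 0,"rx": 0,"ry": 0,"rz": 0.96}
    - {"x": 0,"y": 0,"z": 0,"rx": 0,"ry": 0,"rz": 0.96}
    - {"x": 0,"y": 0,"z": 0,"rx": 0,"ry": 0,"rz": 0.96}
    - {"x": 0,"y": 0,"z": 0,"rx": 0,"ry": 0,"rz": 0.96}
    - {"x": 0,"y": 0,"z": 0,"rx": 0,"ry": 0,"rz": 0.96}
    - {"x": 0,"y": 0,"z": 0,"rx": 0,"ry": 0,"rz": 0.96}
    - {"x": 0,"y": 0,"z": 0,"rx": 0,"ry": 0,"rz": 0.96}
    - {"x": 0,"y": 0,"z": 0,"rx": 0,"ry": 0,"rz": 0}

```text
clock: 60.35
tool_pos: [0.5607, -0.2779, 0.2593]
orientation: [-180.0, 0.0, -0.1]
force: [0.5, -0.1, -0.2]
opening: 0.0758
gripper_force: 0.0
```

>>> play_rows:
  motion:
    - {"x": -0.05,"y": -0.5,"z": 0,"rx": 0,"ry": 0,"rz": 0}
    - {"x": -0.05,"y": -0.94,"z": 0,"rx": 0,"ry": 0,"rz": 0}
    - {"x": -0.05,"y": -1,"z": 0,"rx": 0,"ry": 0,"rz": 0}
    - {"x": -0.05,"y": -1,"z": 0,"rx": 0,"ry": 0,"rz": 0}
    - {"x": -0.05,"y": -1,"z": 0,"rx": 0,"ry": 0,"rz": 0}
    - {"x": -0.05,"y": -1,"z": 0,"rx": 0,"ry": 0,"rz": 0}
    - {"x": -0.05,"y": -1,"z": 0,"rx": 0,"ry": 0,"rz": 0}
    - {"x": 0,"y": -1,"z": 0,"rx": 0,"ry": 0,"rz": 0}
    - {"x": 0,"y": -1,"z": 0,"rx": 0,"ry": 0,"rz": 0}
    - {"x": 0,"y": -1,"z": 0,"rx": 0,"ry": 0,"rz": 0}
    - {"x": 0,"y": -0.9,"z": 0,"rx": 0,"ry": 0,"rz": 0}
    - {"x": 0,"y": -0.6,"z": 0,"rx": 0,"ry": 0,"rz": 0}
    - {"x": 0,"y": -0.3,"z": 0,"rx": 0,"ry": 0,"rz": 0}
    - {"x": 0,"y": 0,"z": 0,"rx": 0,"ry": 0,"rz": 0}
    - {"x": 0,"y": 0,"z": 0,"rx": 0,"ry": 0,"rz": 0}
  fingers: 0.36

```text
clock: 62.22
tool_pos: [0.5526, 0.0026, 0.2598]
orientation: [180.0, 0.0, -0.1]
force: [-0.1, 0.6, -0.1]
opening: 0.0594
gripper_force: 0.0
```

```bash
python3 -c "
from h import *
t,_=grab('top'); s,_=grab('scene')
b=cv2.resize(t[150:290,190:460],(640,332),interpolation=cv2.INTER_CUBIC)
cv2.imwrite('pics/v6.png',np.vstack([b,cv2.resize(s[130:330,230:450],(290,264))@np.eye(3) if 0 else cv2.resize(s[200:340,320:460],(640,264))]))"
```

```text
(no output)
```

View pics/v6.png

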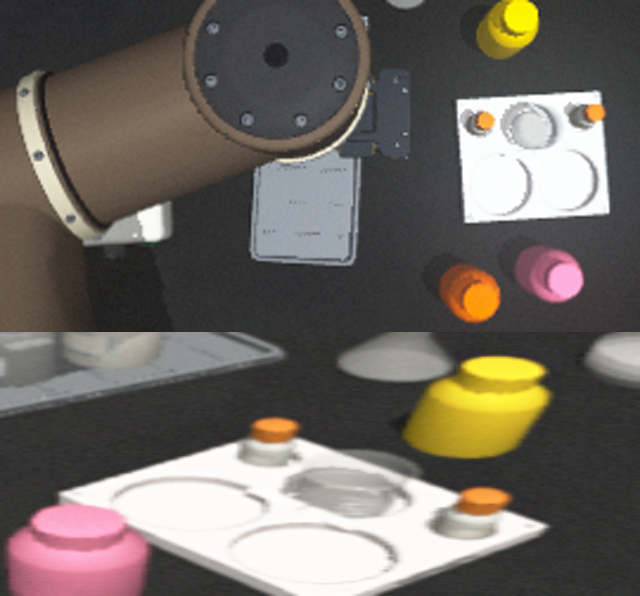

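The large beaker stands upright in the rear pocket ((529,127) in the upper picture), with both droppers in place. Now back with the blue bottle.

>>> play_rows:
  motion:
    - {"x": 0,"y": 0,"z": 0.5,"rx": 0,"ry": 0,"rz": 0}
    - {"x": 0,"y": 0,"z": 0.9,"rx": 0,"ry": 0,"rz": 0}
    - {"x": 0,"y": 0,"z": 1,"rx": 0,"ry": 0,"rz": 0}
    - {"x": 0,"y": 0,"z": 1,"rx": 0,"ry": 0,"rz": 0}
    - {"x": 0,"y": 0,"z": 1,"rx": 0,"ry": 0,"rz": 0}
    - {"x": 0,"y": 0,"z": 0.8,"rx": 0,"ry": 0,"rz": 0}
    - {"x": 0,"y": 0,"z": 0.6,"rx": 0,"ry": 0,"rz": 0}
    - {"x": 0,"y": 0,"z": 0.33,"rx": 0,"ry": 0,"rz": 0}
    - {"x": 0,"y": 0,"z": 0,"rx": 0,"ry": 0,"rz": 0}
    - {"x": 0,"y": 0,"z": 0,"rx": 0,"ry": 0,"rz": 0}

```text
clock: 63.58
tool_pos: [0.5532, 0.0031, 0.1072]
orientation: [-180.0, -0.1, -0.1]
force: [0.7, 1.5, 1.2]
opening: 0.0593
gripper_force: 0.0
```

>>> play_rows:
  motion:
    - {"x": 0,"y": 0,"z": 0,"rx": 0,"ry": 0,"rz": 0}
    - {"x": 0,"y": 0,"z": 0,"rx": 0,"ry": 0,"rz": 0}
    - {"x": 0,"y": 0,"z": 0,"rx": 0,"ry": 0,"rz": 0}
    - {"x": 0,"y": 0,"z": 0,"rx": 0,"ry": 0,"rz": 0}
    - {"x": 0,"y": 0,"z": 0,"rx": 0,"ry": 0,"rz": 0}
  fingers: -1

```text
clock: 64.2
tool_pos: [0.5528, 0.0029, 0.1068]
orientation: [180.0, -0.0, -0.1]
force: [0.0, -0.3, 1.9]
opening: 0.0352
gripper_force: 29.9
```

>>> play_rows:
  motion:
    - {"x": 0,"y": 0,"z": -0.3,"rx": 0,"ry": 0,"rz": 0}
    - {"x": 0,"y": 0,"z": -0.7,"rx": 0,"ry": 0,"rz": 0}
    - {"x": 0,"y": 0,"z": -1,"rx": 0,"ry": 0,"rz": 0}
    - {"x": 0,"y": 0,"z": -1,"rx": 0,"ry": 0,"rz": 0}
    - {"x": 0,"y": 0,"z": -1,"rx": 0,"ry": 0,"rz": 0}
    - {"x": 0,"y": 0,"z": -0.8,"rx": 0,"ry": 0,"rz": 0}
    - {"x": 0,"y": 0,"z": 0,"rx": 0,"ry": 0,"rz": 0}

```text
clock: 65.08
tool_pos: [0.5534, 0.0033, 0.2281]
orientation: [-179.9, -0.2, -0.1]
force: [-0.5, -0.4, -2.7]
opening: 0.0351
gripper_force: 30.0
```

>>> play_rows:
  motion:
    - {"x": -0.1,"y": 0.5,"z": 0,"rx": 0,"ry": 0,"rz": 0}
    - {"x": -0.16,"y": 0.9,"z": 0,"rx": 0,"ry": 0,"rz": 0}
    - {"x": -0.18,"y": 1,"z": 0,"rx": 0,"ry": 0,"rz": 0}
    - {"x": -0.18,"y": 1,"z": 0,"rx": 0,"ry": 0,"rz": 0}
    - {"x": -0.18,"y": 1,"z": 0,"rx": 0,"ry": 0,"rz": 0}
    - {"x": -0.18,"y": 1,"z": 0,"rx": 0,"ry": 0,"rz": 0}
    - {"x": -0.18,"y": 1,"z": 0,"rx": 0,"ry": 0,"rz": 0}
    - {"x": -0.18,"y": 1,"z": 0,"rx": 0,"ry": 0,"rz": 0}
    - {"x": -0.18,"y": 1,"z": 0,"rx": 0,"ry": 0,"rz": 0}
    - {"x": -0.18,"y": 1,"z": 0,"rx": 0,"ry": 0,"rz": 0}
    - {"x": -0.18,"y": 1,"z": 0,"rx": 0,"ry": 0,"rz": 0}
    - {"x": -0.18,"y": 1,"z": 0,"rx": 0,"ry": 0,"rz": 0}
    - {"x": -0.16,"y": 0.9,"z": 0,"rx": 0,"ry": 0,"rz": 0}
    - {"x": -0.1,"y": 0.7,"z": 0,"rx": 0,"ry": 0,"rz": 0}
    - {"x": 0,"y": 0,"z": 0,"rx": 0,"ry": 0,"rz": 0}
    - {"x": 0,"y": 0,"z": 0,"rx": 0,"ry": 0,"rz": 0}

```text
clock: 67.08
tool_pos: [0.4939, -0.3218, 0.2261]
orientation: [-180.0, 0.0, -0.1]
force: [-0.1, 0.0, -2.3]
opening: 0.0351
gripper_force: 30.0
```

>>> play_rows:
  motion:
    - {"x": 0,"y": 0,"z": 0.5,"rx": 0,"ry": 0,"rz": 0}
    - {"x": 0,"y": 0,"z": 0.8,"rx": 0,"ry": 0,"rz": 0}
    - {"x": 0,"y": 0,"z": 0.8,"rx": 0,"ry": 0,"rz": 0}
    - {"x": 0,"y": 0,"z": 0.7,"rx": 0,"ry": 0,"rz": 0}
    - {"x": 0,"y": 0,"z": 0.6,"rx": 0,"ry": 0,"rz": 0}
    - {"x": 0,"y": 0,"z": 0.5,"rx": 0,"ry": 0,"rz": 0}
    - {"x": 0,"y": 0,"z": 0.4,"rx": 0,"ry": 0,"rz": 0}
    - {"x": 0,"y": 0,"z": 0,"rx": 0,"ry": 0,"rz": 0}
    - {"x": 0,"y": 0,"z": 0,"rx": 0,"ry": 0,"rz": 0}

```text
clock: 68.2
tool_pos: [0.4945, -0.3221, 0.1195]
orientation: [180.0, -0.0, -0.1]
force: [-0.4, -0.5, -1.2]
opening: 0.0352
gripper_force: 30.0
```

>>> play_rows:
  motion:
    - {"x": 0,"y": 0,"z": 0.2,"rx": 0,"ry": 0,"rz": 0}
    - {"x": 0,"y": 0,"z": 0.15,"rx": 0,"ry": 0,"rz": 0}
    - {"x": 0,"y": 0,"z": 0.1,"rx": 0,"ry": 0,"rz": 0}
    - {"x": 0,"y": 0,"z": 0.08,"rx": 0,"ry": 0,"rz": 0}
    - {"x": 0,"y": 0,"z": 0,"rx": 0,"ry": 0,"rz": 0}
    - {"x": 0,"y": 0,"z": 0,"rx": 0,"ry": 0,"rz": 0}

```text
clock: 68.95
tool_pos: [0.4945, -0.3222, 0.1068]
orientation: [180.0, -0.1, -0.1]
force: [-0.9, 1.2, 4.9]
opening: 0.0353
gripper_force: 30.0
```

>>> play_rows:
  motion:
    - {"x": 0,"y": 0,"z": 0,"rx": 0,"ry": 0,"rz": 0}
    - {"x": 0,"y": 0,"z": 0,"rx": 0,"ry": 0,"rz": 0}
    - {"x": 0,"y": 0,"z": 0,"rx": 0,"ry": 0,"rz": 0}
    - {"x": 0,"y": 0,"z": -0.5,"rx": 0,"ry": 0,"rz": 0}
    - {"x": 0,"y": 0,"z": -1,"rx": 0,"ry": 0,"rz": 0}
    - {"x": 0,"y": 0,"z": -1,"rx": 0,"ry": 0,"rz": 0}
    - {"x": 0,"y": 0,"z": -1,"rx": 0,"ry": 0,"rz": 0}
    - {"x": 0,"y": 0,"z": -1,"rx": 0,"ry": 0,"rz": 0}
    - {"x": 0,"y": 0,"z": -0.8,"rx": 0,"ry": 0,"rz": 0}
    - {"x": 0,"y": 0,"z": -0.5,"rx": 0,"ry": 0,"rz": 0}
  fingers: 0.36

```text
clock: 70.2
tool_pos: [0.4945, -0.3221, 0.2527]
orientation: [180.0, -0.1, -0.1]
force: [0.9, 0.1, -0.3]
opening: 0.0595
gripper_force: 0.0
```

>>> play_rows:
  motion:
    - {"x": 0.2,"y": -0.5,"z": 0,"rx": 0,"ry": 0,"rz": 0}
    - {"x": 0.4,"y": -0.94,"z": 0,"rx": 0,"ry": 0,"rz": 0}
    - {"x": 0.42,"y": -1,"z": 0,"rx": 0,"ry": 0,"rz": 0}
    - {"x": 0.42,"y": -1,"z": 0,"rx": 0,"ry": 0,"rz": 0}
    - {"x": 0.42,"y": -1,"z": 0,"rx": 0,"ry": 0,"rz": 0}
    - {"x": 0.42,"y": -1,"z": 0,"rx": 0,"ry": 0,"rz": 0}
    - {"x": 0.42,"y": -1,"z": 0,"rx": 0,"ry": 0,"rz": 0}
    - {"x": 0.42,"y": -1,"z": 0,"rx": 0,"ry": 0,"rz": 0}
    - {"x": 0.42,"y": -1,"z": 0,"rx": 0,"ry": 0,"rz": 0}
    - {"x": 0.42,"y": -1,"z": 0,"rx": 0,"ry": 0,"rz": 0}
    - {"x": 0.42,"y": -1,"z": 0,"rx": 0,"ry": 0,"rz": 0}
    - {"x": 0.42,"y": -1,"z": 0,"rx": 0,"ry": 0,"rz": 0}
    - {"x": 0.37,"y": -0.9,"z": 0,"rx": 0,"ry": 0,"rz": 0}
    - {"x": 0.15,"y": -0.5,"z": 0,"rx": 0,"ry": 0,"rz": 0}
    - {"x": 0,"y": 0,"z": 0,"rx": 0,"ry": 0,"rz": 0}
    - {"x": 0,"y": 0,"z": 0,"rx": 0,"ry": 0,"rz": 0}

```text
clock: 72.2
tool_pos: [0.6274, -0.0016, 0.2508]
orientation: [180.0, 0.0, -0.1]
force: [-0.5, 0.4, -0.1]
opening: 0.0597
gripper_force: 0.0
```

>>> play_rows:
  motion:
    - {"x": 0,"y": 0,"z": 0.5,"rx": 0,"ry": 0,"rz": 0}
    - {"x": 0,"y": 0,"z": 0.9,"rx": 0,"ry": 0,"rz": 0}
    - {"x": 0,"y": 0,"z": 1,"rx": 0,"ry": 0,"rz": 0}
    - {"x": 0,"y": 0,"z": 1,"rx": 0,"ry": 0,"rz": 0}
    - {"x": 0,"y": 0,"z": 0.9,"rx": 0,"ry": 0,"rz": 0}
    - {"x": 0,"y": 0,"z": 0.6,"rx": 0,"ry": 0,"rz": 0}
    - {"x": 0,"y": 0,"z": 0.35,"rx": 0,"ry": 0,"rz": 0}
    - {"x": 0,"y": 0,"z": 0,"rx": 0,"ry": 0,"rz": 0}
    - {"x": 0,"y": 0,"z": 0,"rx": 0,"ry": 0,"rz": 0}

```text
clock: 73.32
tool_pos: [0.6282, -0.0011, 0.1203]
orientation: [-180.0, -0.1, -0.1]
force: [-0.1, 1.1, -0.4]
opening: 0.0595
gripper_force: 0.0
```

>>> play_rows:
  motion:
    - {"x": 0,"y": 0,"z": 0,"rx": 0,"ry": 0,"rz": 0}
    - {"x": 0,"y": 0,"z": 0,"rx": 0,"ry": 0,"rz": 0}
    - {"x": 0,"y": 0,"z": 0,"rx": 0,"ry": 0,"rz": 0}
    - {"x": 0,"y": 0,"z": 0,"rx": 0,"ry": 0,"rz": 0}
    - {"x": 0,"y": 0,"z": 0,"rx": 0,"ry": 0,"rz": 0}
  fingers: -1

```text
clock: 73.95
tool_pos: [0.6277, -0.0012, 0.1196]
orientation: [180.0, -0.0, -0.1]
force: [0.4, -1.3, -1.2]
opening: 0.0393
gripper_force: 26.8
```

>>> play_rows:
  motion:
    - {"x": 0,"y": 0,"z": -0.3,"rx": 0,"ry": 0,"rz": 0}
    - {"x": 0,"y": 0,"z": -0.7,"rx": 0,"ry": 0,"rz": 0}
    - {"x": 0,"y": 0,"z": -1,"rx": 0,"ry": 0,"rz": 0}
    - {"x": 0,"y": 0,"z": -1,"rx": 0,"ry": 0,"rz": 0}
    - {"x": 0,"y": 0,"z": -1,"rx": 0,"ry": 0,"rz": 0}
    - {"x": 0,"y": 0,"z": -0.8,"rx": 0,"ry": 0,"rz": 0}
    - {"x": 0,"y": 0,"z": 0,"rx": 0,"ry": 0,"rz": 0}

```text
clock: 74.82
tool_pos: [0.6287, -0.001, 0.2424]
orientation: [-179.9, -0.3, -0.1]
force: [0.1, -0.2, -3.2]
opening: 0.0392
gripper_force: 26.4
```

>>> play_rows:
  motion:
    - {"x": -0.3,"y": 0.5,"z": 0,"rx": 0,"ry": 0,"rz": 0}
    - {"x": -0.5,"y": 0.9,"z": 0,"rx": 0,"ry": 0,"rz": 0}
    - {"x": -0.58,"y": 1,"z": 0,"rx": 0,"ry": 0,"rz": 0}
    - {"x": -0.58,"y": 1,"z": 0,"rx": 0,"ry": 0,"rz": 0}
    - {"x": -0.58,"y": 1,"z": 0,"rx": 0,"ry": 0,"rz": 0}
    - {"x": -0.58,"y": 1,"z": 0,"rx": 0,"ry": 0,"rz": 0}
    - {"x": -0.58,"y": 1,"z": 0,"rx": 0,"ry": 0,"rz": 0}
    - {"x": -0.58,"y": 1,"z": 0,"rx": 0,"ry": 0,"rz": 0}
    - {"x": -0.55,"y": 0.95,"z": 0,"rx": 0,"ry": 0,"rz": 0}
    - {"x": -0.45,"y": 0.75,"z": 0,"rx": 0,"ry": 0,"rz": 0}
    - {"x": -0.28,"y": 0.48,"z": 0,"rx": 0,"ry": 0,"rz": 0}
    - {"x": 0,"y": 0,"z": 0,"rx": 0,"ry": 0,"rz": 0}
    - {"x": 0,"y": 0,"z": 0,"rx": 0,"ry": 0,"rz": 0}

```text
clock: 76.45
tool_pos: [0.4882, -0.2404, 0.2396]
orientation: [-180.0, -0.0, -0.1]
force: [0.4, 0.2, -2.2]
opening: 0.0394
gripper_force: 26.6
```

>>> play_rows:
  motion:
    - {"x": 0,"y": 0,"z": 0.5,"rx": 0,"ry": 0,"rz": 0}
    - {"x": 0,"y": 0,"z": 0.8,"rx": 0,"ry": 0,"rz": 0}
    - {"x": 0,"y": 0,"z": 0.8,"rx": 0,"ry": 0,"rz": 0}
    - {"x": 0,"y": 0,"z": 0.7,"rx": 0,"ry": 0,"rz": 0}
    - {"x": 0,"y": 0,"z": 0.6,"rx": 0,"ry": 0,"rz": 0}
    - {"x": 0,"y": 0,"z": 0.5,"rx": 0,"ry": 0,"rz": 0}
    - {"x": 0,"y": 0,"z": 0.4,"rx": 0,"ry": 0,"rz": 0}
    - {"x": 0,"y": 0,"z": 0,"rx": 0,"ry": 0,"rz": 0}
    - {"x": 0,"y": 0,"z": 0,"rx": 0,"ry": 0,"rz": 0}

```text
clock: 77.58
tool_pos: [0.4887, -0.2405, 0.1325]
orientation: [180.0, -0.0, -0.1]
force: [0.1, -0.2, -2.5]
opening: 0.0393
gripper_force: 26.7
```

>>> play_rows:
  motion:
    - {"x": 0,"y": 0,"z": 0.2,"rx": 0,"ry": 0,"rz": 0}
    - {"x": 0,"y": 0,"z": 0.15,"rx": 0,"ry": 0,"rz": 0}
    - {"x": 0,"y": 0,"z": 0.1,"rx": 0,"ry": 0,"rz": 0}
    - {"x": 0,"y": 0,"z": 0.08,"rx": 0,"ry": 0,"rz": 0}
    - {"x": 0,"y": 0,"z": 0,"rx": 0,"ry": 0,"rz": 0}
    - {"x": 0,"y": 0,"z": 0,"rx": 0,"ry": 0,"rz": 0}

```text
clock: 78.32
tool_pos: [0.4887, -0.2407, 0.1197]
orientation: [180.0, -0.1, -0.1]
force: [-2.1, 1.3, 5.7]
opening: 0.0401
gripper_force: 28.4
```

>>> play_rows:
  motion:
    - {"x": 0,"y": 0,"z": 0,"rx": 0,"ry": 0,"rz": 0}
    - {"x": 0,"y": 0,"z": 0,"rx": 0,"ry": 0,"rz": 0}
    - {"x": 0,"y": 0,"z": 0,"rx": 0,"ry": 0,"rz": 0}
    - {"x": 0,"y": 0,"z": -0.5,"rx": 0,"ry": 0,"rz": 0}
    - {"x": 0,"y": 0,"z": -1,"rx": 0,"ry": 0,"rz": 0}
    - {"x": 0,"y": 0,"z": -1,"rx": 0,"ry": 0,"rz": 0}
    - {"x": 0,"y": 0,"z": -1,"rx": 0,"ry": 0,"rz": 0}
    - {"x": 0,"y": 0,"z": -1,"rx": 0,"ry": 0,"rz": 0}
    - {"x": 0,"y": 0,"z": -0.9,"rx": 0,"ry": 0,"rz": 0}
    - {"x": -0.6,"y": 0,"z": -0.3,"rx": 0,"ry": 0,"rz": 0}
    - {"x": -0.8,"y": -0.5,"z": 0,"rx": 0,"ry": 0,"rz": 0}
    - {"x": -0.8,"y": -0.8,"z": 0,"rx": 0,"ry": 0,"rz": 0}
    - {"x": -0.5,"y": -1,"z": 0,"rx": 0,"ry": 0,"rz": 0}
    - {"x": 0,"y": -0.9,"z": 0,"rx": 0,"ry": 0,"rz": 0}
    - {"x": 0,"y": -0.5,"z": 0,"rx": 0,"ry": 0,"rz": 0}
    - {"x": 0,"y": 0,"z": 0,"rx": 0,"ry": 0,"rz": 0}
    - {"x": 0,"y": 0,"z": 0,"rx": 0,"ry": 0,"rz": 0}
  fingers: 0.36

```text
clock: 80.45
tool_pos: [0.4209, -0.1481, 0.2612]
orientation: [180.0, 0.0, -0.1]
force: [0.4, 0.2, 0.5]
opening: 0.0594
gripper_force: 0.0
```

```bash
python3 -c "
from h import *
im,c=grab('wrist'); t,_=grab('top')
H=cv2.cvtColor(im,cv2.COLOR_BGR2HSV)
for n,lo,hi,z in [('green',(45,80,30),(90,255,255),.145),('blue',(100,120,60),(130,255,255),.131)]:
    m=cv2.inRange(H,lo,hi); m[230:]=0
    k=max(cv2.findContours(m,0,1)[0],key=cv2.contourArea); P=np.array([onz(c,*p,z)[:2] for p in k[:,0].astype(float)],np.float32)
    print(n,cv2.minEnclosingCircle(P),cv2.boundingRect(k))
b=cv2.resize(t[150:290,190:460],(640,332),interpolation=cv2.INTER_CUBIC)
cv2.imwrite('pics/v7.png',np.vstack([im[:250],b]))"
```

```text
green ((0.4844608008861542, -0.2397788166999817), 0.020052291452884674) (396, 104, 45, 44)
blue ((0.4923804998397827, -0.321909099817276), 0.01822107657790184) (482, 96, 40, 40)
```

View pics/v7.png

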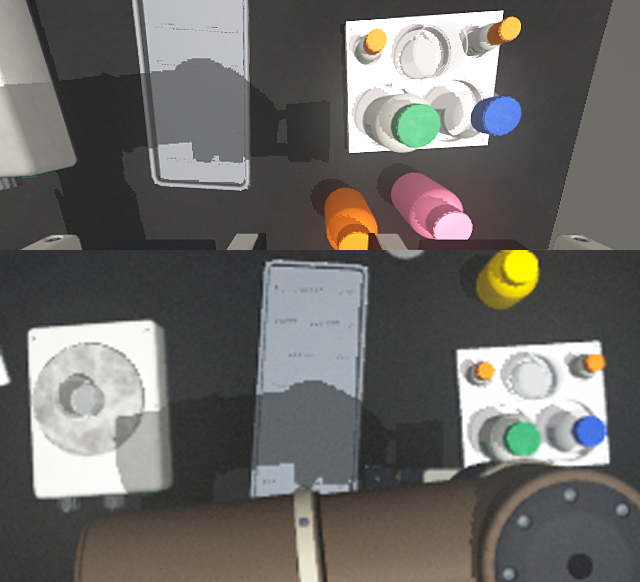

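Both bottles are back in their pockets within about 5 mm of their start positions. The large beaker is in the rear pocket and the small beaker is central on the plate at (85,399). The droppers are untouched, the gripper is clear and everything is at rest.

```bash
python3 -c "
from h import *
print(workorder.close_job())"
```

```text
the job is handed in; nothing more can be done
None
```

The job is handed in at about 80 s of the 134 s allowed; no verdict came back. In the last pictures the small beaker is central on the stirrer plate, the large beaker stands in the rear pocket, and both bottles are back in their own pockets within about 5 mm of where they started.

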